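Set out the weighing-out containers in their bench stands

ROBOT

A 6-joint arm with a two-finger parallel gripper is mounted at the origin on a cart in front of the work surface, level with it; the furniture and walls round the work are solid. World frame = base frame: x ahead of the robot, y to its left, z up, the work surface at z = 0. Lengths are in mm, angles in rad, forces in N, time in s.
With the tool pointing down it reaches from about 350 to 975 mm from the base axis. Payload 7.1 kg.
Tool frame: the origin (TCP) lies midway between the tips of the shut fingers; the grasp point (between the pads) lies 19 mm behind it (ctrl.hold_point_z is the distance from the TCP to the grasp point, in mm); z points along the fingers, y is the direction in which the jaws open and shut (so a half turn about z gives the same grasp; the last joint's range is limited). The gripper opens to 88 mm and grips with 3 to 60 N. Pads are 20 mm wide; open, the fingers measure 115 mm over their backs; the gripper's body (75 mm by 178 mm) begins 61 mm behind the grasp point.
Start: joints at [1.176, 0.423, 1.63, -0, 1.089, -0.019], TCP at [229.353, 581.379, 222.675] pointing down, gripper open.
Joint ranges: [-3, 3], [-0.9, 2.11], [0.09, 2.58], [-1.31, 4.45], [0.11, 2.69], [-2.54, 2.54]. Speed limits (rad/s): [2.39, 2.39, 3.01, 3.14, 3.14, 3.14].

INTERFACE

Orientations are given as a rotation vector (axis times angle).
In Python, from workcell import ctrl, eyes gives the robot as it stands.
- The arm moves only by the tool move_arm, never from a script. Its argument "deltas" is a list of rows, each a list of 6 numbers: the shift along the tool's x, y, z in mm, then the turn, a rotation vector about the tool's x, y, z in rad. A call has 1 to 5 rows; each row shifts and turns the pose as measured when the row begins, along the tool's axes as they then stand; what a row does not reach is not made up. A row lasts 1/12 s, in which the tool goes at most 41.7 mm and 7.16 degrees, less where a joint would pass 70% of its speed; a pose out of reach is approached as far as the arm can. A call is refused whole if a number of a shift passes 41.7 or a number of a turn 0.125, either way. A call with a gripper value outside its range is refused whole. "hand" is the closure, from -1 (fully open) to 1 (shut), set as the call begins (left out, the last holds). The fingers move at their own pace and stop on an object; the grip force is fixed at half the most. Time passes only in rows, so rows that do not move let the fingers close. It gives the time, the measured TCP pose, the force and the opening at its end, in the units of the state.
- ctrl.get_obs(): the state, without advancing time (a new reading comes with each control period).
- eyes.get_image(name): name is "side" or "top"; returns a dict with "frame" (384x512x3 uint8, red, green, blue), "range_z" (384x512 float32, mm along the optical axis (not along the pixel's ray), 0 where there is no reading), "fx", "fy", "cx", "cy" (pixels), "D" ([k1, k2, p1, p2, k3] as OpenCV has them; the pictures are not rectified), "cam_to_world" (4x4, takes a point from camera to world coordinates). Camera axes: x right, y down, z forward; pixel columns grow to the right and rows downward; lengths in mm; the calibration is good to about 2 mm. A picture is of the moment at which its call begins.
- ctrl.close_job(): hands the job in, once; it reports no verdict.
The state is a dict: "t": time; "qpos": joint angles; "qvel": joint speeds; "joint_torque": joint torques, N m; "ee_pos": TCP position; "orientation": TCP orientation; "ft_force": force on the tool from outside, world axes, zero at the start; "moment": the same for the moment, N m; "width": finger opening in mm.
Only numpy, scipy, OpenCV 4.12 (cv2) and the standard library are available. Lean on these libraries where they do the work, as an engineer would, in place of code of your own. Each camera call takes 0.05 s, during which the arm holds its last target.

TASK

Get the weighing-out place ready: pick the yellow powder jar, the larger of the two beakers, the glass weighing bottle and the white-capped vial out from among the other things and stand each one upright in the round grey stand of its size: the jar in the widest stand, the beaker in the second widest, the weighing bottle in the third and the vial in the narrowest, one container to a stand. Lower each one down into its stand; do not let it drop or tip over. Leave the smaller beaker and the roll of tape where they are.

Things in the scene. Friction and masses are not known exactly. Their poses are not given: they have to be found in the camera images.
- powder_jar: yellow plastic jar with a yellow screw lid, standing upright, 61 mm in diameter, 84 mm tall, about 0.17 kg. Origin: centre of its underside; z up along the jar. Can be gripped across the body about 45 mm above its underside
- large_beaker: the larger of two open clear glass beakers, about 48 to 51 mm wide over the body, 54 to 59 mm over the flared rim and spout, 68 mm tall, about 0.05 kg. Origin: centre of its underside (the wall is up to 3 mm off this axis); z up. Can be gripped across the body about 42 mm above its underside, below the rim that starts at 60 mm
- weighing_bottle: small straight clear glass weighing bottle with a fixed glass stopper ending in a knob; body 36 mm in diameter up to 34 mm height, stopper flange 38 mm wide from 35 mm up, then narrowing to the knob, 53 mm tall over all, about 0.045 kg. Origin: centre of its underside; z up. Can be gripped across the body about 28 mm above its underside
- vial: clear glass sample vial with a white screw cap, 25 mm in diameter, 50 mm tall, about 0.02 kg. Origin: centre of its underside; z up. Can be gripped about 38 mm above its underside
- stand_widest: the widest of four low round grey stands (open collars), for the powder jar: inner diameter 77 mm, outer diameter 89 mm, collar 15 mm high over all, its floor 3 mm above the worktop; fixed to the worktop. Origin: centre of its underside, at worktop height; z up; its yaw has no meaning
- stand_second: the second widest of four low round grey stands (open collars), for the larger beaker: inner diameter 64 mm, outer diameter 76 mm, collar 15 mm high over all, its floor 3 mm above the worktop; fixed to the worktop. Origin: centre of its underside, at worktop height; z up; its yaw has no meaning
- stand_third: the third widest of four low round grey stands (open collars), for the weighing bottle: inner diameter 54 mm, outer diameter 66 mm, collar 15 mm high over all, its floor 3 mm above the worktop; fixed to the worktop. Origin: centre of its underside, at worktop height; z up; its yaw has no meaning
- stand_narrowest: the narrowest of four low round grey stands (open collars), for the vial: inner diameter 41 mm, outer diameter 53 mm, collar 15 mm high over all, its floor 3 mm above the worktop; fixed to the worktop. Origin: centre of its underside, at worktop height; z up; its yaw has no meaning
- small_beaker: the smaller of the two open clear glass beakers, 46 to 51 mm wide, 58 mm tall; not needed, stays where it stands. Origin: centre of its underside
- tape_roll: roll of white tape lying flat, 52 mm in diameter, 19 mm tall; not needed, stays where it lies. Origin: centre of its underside
Not all that is in view belongs to the job. What is shaped like the large_beaker but pink is not meant. Leave any purple look-alike of the powder_jar alone.

How it is judged:
By the outcome, as a careful person would: the job done as asked, in the order asked, and still so for the second after the job is handed in, with the robot touching nothing.
It also fails if it takes over 102 s, if anything falls off the work surface, if the arm or the gripper's body presses on something with over 40 N, if the wrist force passes 120 N, or if a joint passes its speed limit or range.

## Working session

There is one attempt and no reset: what is moved stays moved. The work goes in short steps, Python scripts to look and compute and a tool call to move; the robot and the scene stay as the last step left them, time stands still between calls to the robot, and variables do not carry over. Pictures are saved under pics/ and viewed, and the job is handed in when it is done.

Besides the shell and the picture viewer there is one more tool, called after ">>>" by a JSON object that holds its "method" and its "body", one argument or row to a line. move_arm: Moves the arm, as the interface text tells. Its arguments: {"type":"object","properties":{"deltas":{"type":"array"},"hand":{"type":"number"}},"required":["deltas"]}

```bash
mkdir -p pics
cat > h.py <<'E'
import numpy as np, cv2
from workcell import ctrl, eyes
def K(i): return np.array([[i['fx'],0,i['cx']],[0,i['fy'],i['cy']],[0,0,1.]])
def ray(i,uv):
    p=cv2.undistortPoints(np.array(uv,float).reshape(-1,1,2),K(i),np.array(i['D'],float)).reshape(-1,2)
    T=np.array(i['cam_to_world']); d=np.c_[p,np.ones(len(p))]@T[:3,:3].T
    return T[:3,3],d
def plane(i,uv,z):
    o,d=ray(i,uv); s=(z-o[2])/d[:,2]; return o+d*s[:,None]
def cloud(i):
    h,w=i['range_z'].shape; v,u=np.mgrid[:h,:w]
    o,d=ray(i,np.c_[u.ravel(),v.ravel()]); P=o+d*i['range_z'].reshape(-1,1)
    P[i['range_z'].ravel()==0]=np.nan
    return P.reshape(h,w,3)
E
python3 - <<'E'
from h import *
import pickle
print(ctrl.get_obs())
for n in('top','side'):
    i=eyes.get_image(n); pickle.dump(i,open(n+'0.pkl','wb'))
    print(n,i['cam_to_world'],i['fx'],i['D'])
    cv2.imwrite(f'pics/{n}0.png',cv2.resize(i['frame'][:,:,::-1],(800,600),interpolation=cv2.INTER_CUBIC))
E
```

```text
{'t': 0.0, 'qpos': array([ 1.17599826e+00,  4.23835586e-01,  1.63067976e+00, -9.99252115e-06,
        1.08859995e+00, -1.90147955e-02]), 'qvel': array([ 0.00069246, -0.00021366,  0.0010259 , -0.00136775,  0.00102288,
        0.00035986]), 'joint_torque': array([ 4.94503201e-04, -5.44606805e+01, -2.73666716e+01,  6.42888411e-02,
        2.26614217e-02, -1.03220518e-04]), 'ee_pos': array([229.15028619, 580.88228136, 221.9090034 ]), 'orientation': array([-5.86747846e-01, -3.08600308e+00,  2.34337137e-03]), 'ft_force': array([-0.03928589,  1.05936052,  0.52483247]), 'moment': array([-5.85657774e-02, -4.39310911e-02, -9.73373561e-05]), 'width': 87.4444414661886}
top [[-1.75428698e-02 -9.93143499e-01  1.15577842e-01  3.39332881e+02]
 [-9.99686654e-01  1.53580807e-02 -1.97667198e-02  3.94763988e+01]
 [ 1.78561354e-02 -1.15888391e-01 -9.93101727e-01  1.29798852e+03]
 [ 0.00000000e+00  0.00000000e+00  0.00000000e+00  1.00000000e+00]] 435.66686464393325 [-0.00341164  0.          0.          0.          0.        ]
side [[-9.77871285e-01 -1.28222794e-01  1.65307789e-01  2.50120513e+02]
 [-2.08190651e-01  5.18613655e-01 -8.29274701e-01  1.07817830e+03]
 [ 2.06010428e-02 -8.45339454e-01 -5.33832188e-01  7.10863006e+02]
 [ 0.00000000e+00  0.00000000e+00  0.00000000e+00  1.00000000e+00]] 472.28526756990067 [-0.02944118  0.          0.          0.          0.        ]
```

View pics/top0.png

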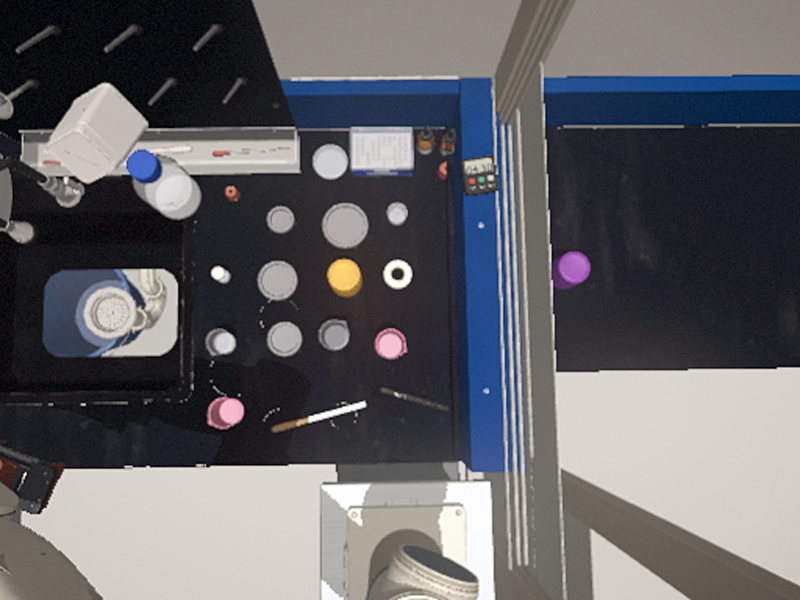

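View pics/side0.png

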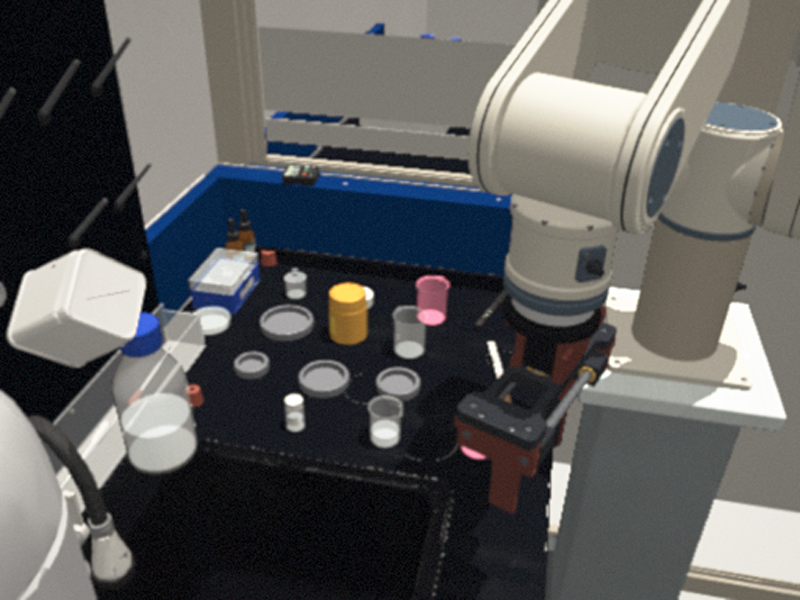

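Run:
```python
from h import *
import pickle
i=pickle.load(open('top0.pkl','rb')); f=i['frame']
# crop region 512 px coords: x 120-300,y 80-300
c=f[85:285,120:300]
cv2.imwrite('pics/topcrop.png',cv2.resize(c[:,:,::-1],None,fx=3,fy=3,interpolation=cv2.INTER_CUBIC)[:600])
P=cloud(i)
s=512/800
for n,u,v in [('jar',344,277),('b1',334,334),('b2',221,341),('wb',397,213),('vial',220,273),('tape',390,273),('tray',330,161),('w',345,226),('s',278,280),('t',284,338),('n',281,219),('bottle',180,197),('bluecap',143,165),('box',381,148),('sash',520,300),('white',100,130),('redcup',232,192),('amber',426,143),('wall',350,105),('wallr',478,300),('meter',480,175),('shelf',250,140),('post',500,350)]:
    u=int(u*s);v=int(v*s); q=P[v-1:v+2,u-1:u+2].reshape(-1,3); print(n,np.nanmedian(q,0).round())
j=pickle.load(open('side0.pkl','rb'))
cv2.imwrite('pics/sidecrop.png',cv2.resize(j['frame'][150:310,110:340][:,:,::-1],None,fx=3.4,fy=3.4,interpolation=cv2.INTER_CUBIC))
```

```text
jar [527. 105.  84.]
b1 [432. 131.   1.]
b2 [419. 340.  17.]
wb [654.   6.  42.]
vial [545. 338.  48.]
tape [545.  22.  16.]
tray [766. 134.  15.]
w [641. 109.   2.]
s [536. 239.   0.]
t [424. 226.   4.]
n [656. 233.  -0.]
bottle [672. 395. 106.]
bluecap [699. 427. 209.]
box [777.  37.  58.]
sash [ 469. -188.  175.]
white [721. 457. 307.]
redcup [706. 322.  23.]
amber [785. -49.  60.]
wall [837.  89. 115.]
wallr [ 472. -122.  164.]
meter [ 682. -131.  182.]
shelf [812. 290.  11.]
post [ 387. -159.  163.]
```

View pics/topcrop.png

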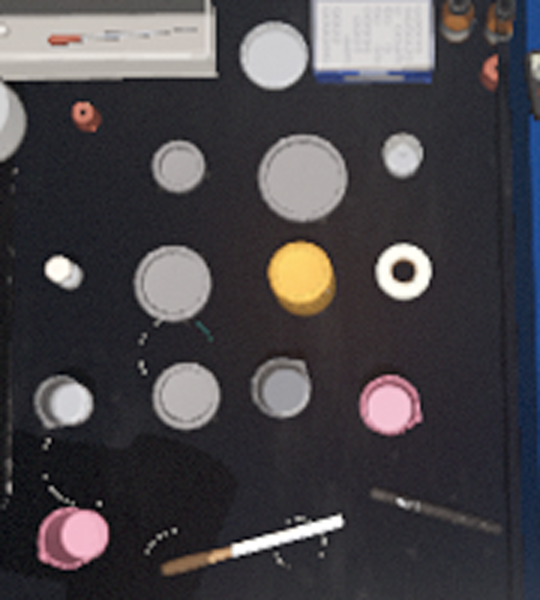

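View pics/sidecrop.png

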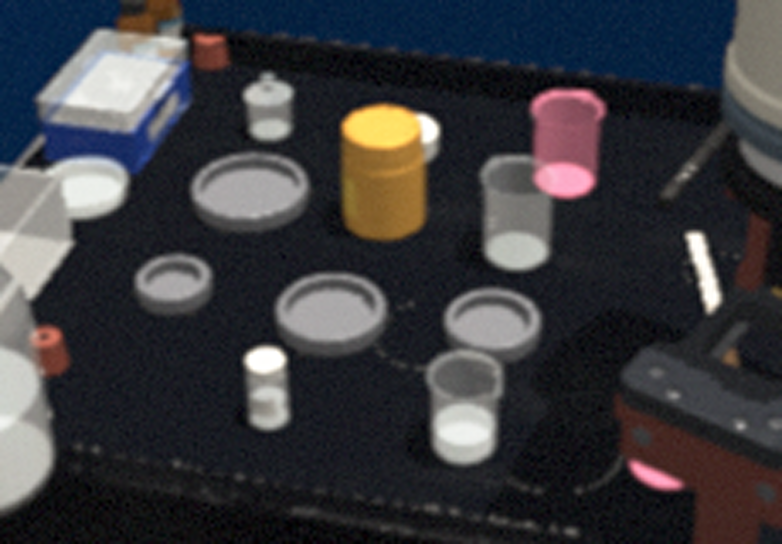

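```bash
cat > m.py <<'E'
from h import *
import pickle,sys
def seg(i,c,r,lo=60,chan=None):
    f=i['frame'].astype(int); g=f.max(2)
    m=np.zeros(g.shape,np.uint8); cv2.circle(m,tuple(int(round(x)) for x in c),int(r),1,-1)
    m&=(g>lo).astype(np.uint8)
    n,l,st,_=cv2.connectedComponentsWithStats(m)
    k=1+np.argmax(st[1:,4]); m=(l==k).astype(np.uint8)
    return m
def circ(i,m,z):
    c=max(cv2.findContours(m,cv2.RETR_EXTERNAL,cv2.CHAIN_APPROX_NONE)[0],key=len)
    h=cv2.convexHull(c).reshape(-1,2); 
    W=plane(i,c.reshape(-1,2),z)[:,:2]
    e=cv2.minEnclosingCircle(W.astype(np.float32))
    A=np.c_[2*W,np.ones(len(W))]; s=np.linalg.lstsq(A,(W**2).sum(1),rcond=None)[0]
    r=np.sqrt(s[2]+s[0]**2+s[1]**2)
    return s[:2].round(1),round(2*r,1),(np.abs(np.hypot(*(W-s[:2]).T)-r)).max().round(1)
E
python3 - <<'E'
from m import *
i=pickle.load(open('top0.pkl','rb')); j=pickle.load(open('side0.pkl','rb'))
T=lambda u,v:(u/3+120,v/3+85); S=lambda u,v:(u/3.4+110,v/3.4+150)
for lo in(50,80):
  for n,u,v,r,z in [('wid',302,178,54,15),('sec',173,283,50,15),('thi',186,395,44,15),('nar',178,166,38,15),('jar',300,275,50,84),('b1',281,387,42,0),('b2',65,402,42,0),('wb',402,155,32,35),('vial',60,270,32,50),('tape',404,271,40,19)]:
    m=seg(i,T(u,v),r/3,lo); ys,xs=np.nonzero(m); print('T',lo,n,circ(i,m,z),m.sum())
  for n,u,v,r,z in [('wid',250,192,64,15),('sec',331,313,62,15),('thi',493,324,55,15),('nar',174,283,46,15)]:
    m=seg(j,S(u,v),r/3.4,lo); print('S',lo,n,circ(j,m,z))
# bigger crops for glass
def crop(i,T,u,v,k,w=24):
    x,y=map(int,T(u,v)); return cv2.resize(i['frame'][y-w:y+w,x-w:x+w][:,:,::-1],None,fx=k,fy=k,interpolation=cv2.INTER_CUBIC)
A=np.vstack([np.hstack([crop(i,T,*p,4.1,24) for p in[(281,387),(402,155),(60,270),(300,275)]]),
 np.hstack([crop(j,S,*p,4.1,24) for p in[(515,215),(270,107),(267,388),(385,170)]])])
print(A.shape,[tuple(int(x)-24 for x in T(*p)) for p in[(281,387),(402,155),(60,270),(300,275)]],[tuple(int(x)-24 for x in S(*p)) for p in[(515,215),(270,107),(267,388),(385,170)]])
cv2.imwrite('pics/glass.png',A)
E
```

```text
T 50 wid (array([636.4, 102.5]), np.float64(100.2), np.float64(7.9)) 866
T 50 sec (array([532.5, 235.9]), np.float64(77.1), np.float64(5.6)) 561
T 50 thi (array([421.6, 222.4]), np.float64(66.2), np.float64(4.3)) 432
T 50 nar (array([651. , 229.9]), np.float64(54.9), np.float64(4.1)) 283
T 50 jar (array([527. , 101.6]), np.float64(81.6), np.float64(8.9)) 655
T 50 b1 (array([429.5, 130.3]), np.float64(60.4), np.float64(4.4)) 352
T 50 b2 (array([418.5, 346.8]), np.float64(54.7), np.float64(5.7)) 293
T 50 wb (array([653.1,   7.1]), np.float64(52.1), np.float64(7.1)) 248
T 50 vial (array([540.5, 334.8]), np.float64(33.2), np.float64(5.2)) 114
T 50 tape (array([540.9,  10.4]), np.float64(62.6), np.float64(7.5)) 325
S 50 wid (array([634.5, 114.1]), np.float64(101.5), np.float64(8.3))
S 50 sec (array([530.5, 243.7]), np.float64(86.5), np.float64(5.9))
S 50 thi (array([419.2, 235.6]), np.float64(82.4), np.float64(11.5))
S 50 nar (array([648.3, 238. ]), np.float64(64.6), np.float64(5.5))
T 80 wid (array([638.3, 106.4]), np.float64(87.7), np.float64(1.8)) 700
T 80 sec (array([533.2, 236. ]), n
[... 297 characters left out ...]
57.9), np.float64(3.5)) 321
T 80 b2 (array([418.7, 346.2]), np.float64(52.7), np.float64(4.5)) 273
T 80 wb (array([655.5,   7.2]), np.float64(40.8), np.float64(3.1)) 164
T 80 vial (array([540.7, 335.3]), np.float64(31.7), np.float64(4.4)) 105
T 80 tape (array([541.7,   7.7]), np.float64(54.7), np.float64(2.0)) 253
S 80 wid (array([635.5, 110. ]), np.float64(92.2), np.float64(6.0))
S 80 sec (array([530.9, 239.6]), np.float64(78.1), np.float64(5.4))
S 80 thi (array([419.6, 235.8]), np.float64(76.7), np.float64(13.7))
S 80 nar (array([649.3, 234.5]), np.float64(55.1), np.float64(6.0))
(394, 788, 3) [(189, 190), (230, 112), (116, 151), (196, 152)] [(237, 189), (165, 157), (164, 240), (199, 176)]
```

View pics/glass.png

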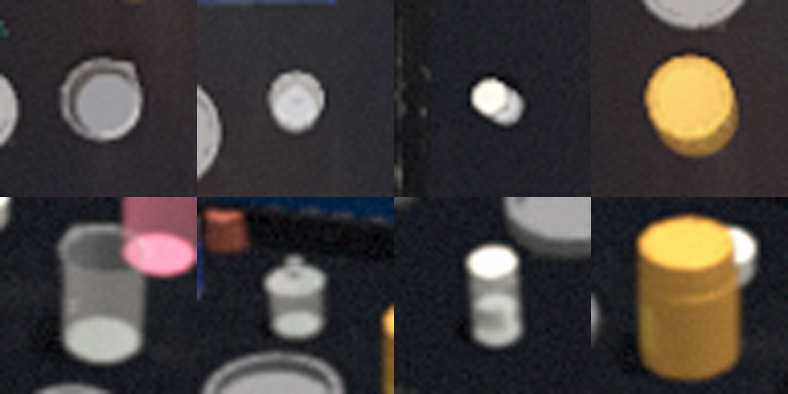

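Run:
```python
from m import *
i=pickle.load(open('top0.pkl','rb')); j=pickle.load(open('side0.pkl','rb'))
to=[(189,190),(230,112),(116,151),(196,152)]; so=[(237,189),(165,157),(164,240),(199,176)]
def px(o,u,v): return (o[0]+(u+.5)/4.1-.5, o[1]+(v+.5)/4.1-.5)
for n,im,o,u,v,z in [('bk base T',i,to[0],107,104,2),('bk rim T',i,to[0],101,98,68),('bk base S',j,so[0],102,142,2),('bk rim S',j,so[0],102,50,68),
 ('wb flangeT',i,to[1],99,100,36),('wb baseS',j,so[1],101,127,2),('wb flS',j,so[1],99,84,37),
 ('vial capT',i,to[2],96,97,50),('vial capS',j,so[2],98,65,50),('vial baseS',j,so[2],101,135,2),('vial baseT',i,to[2],116,107,0),
 ('jar lidT',i,to[3],99,97,84),('jar lidS',j,so[3],96,46,84)]:
    print(n,plane(im,[px(o,u,v)],z)[0].round(1))
# yellow/white masks
def cen(im,c,r,fn,z):
    f=im['frame'].astype(int); m=np.zeros(f.shape[:2],np.uint8); cv2.circle(m,c,r,1,-1); m=(m>0)&fn(f)
    m=m.astype(np.uint8); print(circ(im,m,z))
cen(i,(216+4,175),14,lambda f:(f[...,0]>215)&(f[...,2]<120),84)
cen(i,(139,174),12,lambda f:(f.min(2)>200),50)
cen(j,(187,256),14,lambda f:(f.min(2)>195),50)
P=cloud(i)
for nm,lo,hi,c,r in [('jar',78,90,(527,105),45),('vial',42,56,(542,336),25),('wb',30,60,(655,7),30),('wbS',30,60,(655,7),30)]:
    Q=(P if nm!='wbS' else cloud(j)).reshape(-1,3); k=(Q[:,2]>lo)&(Q[:,2]<hi)&(np.hypot(Q[:,0]-c[0],Q[:,1]-c[1])<r); q=Q[k]
    print(nm,len(q),q.mean(0).round(1),((q.min(0)+q.max(0))/2).round(1),np.ptp(q,0).round(1))
```

```text
bk base T [425.8 126.2   2. ]
bk rim T [425.6 125.9  68. ]
bk base S [423.3 125.7   2. ]
bk rim S [425.7 122.8  68. ]
wb flangeT [655.8   6.6  36. ]
wb baseS [655.5   7.2   2. ]
wb flS [654.7   7.9  37. ]
vial capT [543.8 340.2  50. ]
vial capS [542.7 342.   50. ]
vial baseS [543.6 343.1   2. ]
vial baseT [544.4 337.6   0. ]
jar lidT [532.  105.7  84. ]
jar lidS [530.2 108.   84. ]
(array([531.6, 105.8]), np.float64(53.7), np.float64(2.0))
(array([541.8, 336.5]), np.float64(23.1), np.float64(6.0))
(array([542.3, 342.4]), np.float64(20.8), np.float64(1.8))
jar 339 [532.8 105.1  82.9] [533.4 105.1  83.9] [58.  56.5 11.7]
vial 57 [545.1 338.8  49. ] [544.9 338.7  48.2] [22.9 22.  12.3]
wb 125 [657.9   5.6  39. ] [659.6   5.9  43.7] [37.2 35.6 26.6]
wbS 111 [654.5  14.9  39.6] [655.7  11.4  42.2] [36.  39.1 24.1]
```

```bash
cat > g.py <<'E'
from h import *
from scipy.spatial.transform import Rotation as R
import sys
# usage: g.py x y z [jaw angle deg]
a=[float(x) for x in sys.argv[1:]]
o=ctrl.get_obs(); r=R.from_rotvec(o['orientation']); M=r.as_matrix()
ja=np.degrees(np.arctan2(M[1,1],M[0,1]))
t=a[3] if len(a)>3 else ja
y=np.array([np.cos(np.radians(t)),np.sin(np.radians(t)),0]); z=np.array([0,0,-1.]); x=np.cross(y,z)
dr=(r.inv()*R.from_matrix(np.c_[x,y,z])).as_rotvec()
d=M.T@(np.array(a[:3])-o['ee_pos'])
print('t',round(o['t'],2),'pos',o['ee_pos'].round(1),'jaw',ja.round(1),'d',d.round(1),'rot',dr.round(3),'rows',np.ceil(max(np.linalg.norm(d)/41.7,np.linalg.norm(dr)/.125)),'F',o['ft_force'].round(1),'w',round(o['width'],1),'j6',o['qpos'][5].round(2))
E
python3 g.py 531.5 106 180
python3 - <<'E'
from m import *
for n in('top','side'):
    P=cloud(pickle.load(open(n+'0.pkl','rb'))).reshape(-1,3)
    k=(P[:,2]>80)&(P[:,2]<330)&(P[:,0]>380)&(P[:,0]<800)&(P[:,1]>-110)&(P[:,1]<430); q=P[k]
    H,_,_=np.histogram2d(q[:,0],q[:,1],bins=[np.arange(380,801,30),np.arange(-110,431,30)]); print(n);print(H.astype(int))
E
```

```text
t 0.1 pos [229.2 580.9 222. ] jaw 68.5 d [-455.5 -330.8   42.4] rot [-0.001 -0.    -0.   ] rows 14.0 F [ 0.8  0.3 -0.9] w 87.5 j6 -0.02
top
[[ 69   0   0   0   0   0   0   0   0   0   0   0   0   0   0   0   0   0]
 [ 61   0   0   0   0   0   0   0   0   0   0   0   0   0   0   0   0   0]
 [ 70   0   0   0   0   0   0   0   0   0   0   0   0   0   0   0   0   0]
 [ 65   0   0   0   0   0   0   0   0   0   0   0   0   0   0   0   0   0]
 [ 62   0   0   0   0   0  60  72   6   0   0   0   0   0   0   0   0   0]
 [ 63   0   0   0   0   0  62  93  10   0   0   0   0   0   0   0   0   0]
 [ 66   0   0   0   0   0   1   3   0   0   0   0   0   0   0   0   0   0]
 [ 57   0   0   0   0   0   0   0   0   0   0   0   0   0   0   0   0   0]
 [ 59   0   0   0   0   0   0   0   0   0   0   0   0   0   0   0   0   0]
 [ 76   0   0   0   0   0   0   0   0   0   0   0   0   0   0   0  56 223]
 [ 73   0   0   0   0   0   0   0   0   0   0   0   0   0   0   0 151 253]
 [ 49   0   0   0   0   0   0   0   0   0   0   0   0   0   0   0  61 177]
 [ 67   0   0   0   0   0   0   0   0   0   0   0   6   0   
[... 446 characters left out ...]
  0   0   0   0   0   0]
 [288   0   0   0   0   0  35  74  17   0   0   0   0   0   0   0   0   0]
 [287   0   0   0   0   0   0   0   0   0   0   0   0   0   0   0   0   0]
 [283   0   0   0   0   0   0   0   0   0   0   0   0   0   0   0   0   0]
 [283   0   0   0   0   0   0   0   0   0   0   0   0   0   0   0   0   0]
 [330   0   0   0   0   0   0   0   0   0   0   0   0   0   0   0   0 234]
 [334   0   0   0   0   0   0   0   0   0   0   0   0   0   0   0   0  84]
 [274   0   0   0   0   0   0   0   0   0   0   0   0   0   0   0   0   0]
 [269   0   0   0   0   0   0   0   0   0   0   0  16   0   0   0  25   0]
 [283   5  47   0   0   0   0   0   0   0   0   0  54   0   0  24  29   0]]
```

>>> {"method": "move_arm", "body": {
  "deltas": [
    [-32, -23, 3, 0, 0, 0],
    [-32, -23, 3, 0, 0, 0],
    [-32, -23, 3, 0, 0, 0],
    [-32, -23, 3, 0, 0, 0],
    [-32, -23, 3, 0, 0, 0]
  ],
  "hand": -1
}}

```text
t: 0.52
ee_pos: [335.1, 415.9, 204.9]
orientation: [-0.57, -3.088, -0.002]
ft_force: [0.2, 0.4, -0.3]
width: 87.8
```

```bash
python3 g.py 531.5 106 180
```

```text
t 0.52 pos [335.1 415.9 204.9] jaw 69.1 d [-294.1 -219.4   24.3] rot [ 0.001 -0.002  0.   ] rows 9.0 F [ 0.2  0.4 -0.3] w 87.8 j6 -0.34
```

Good tracking.

>>> {"method": "move_arm", "body": {
  "deltas": [
    [-33, -24, 3, 0, 0, 0],
    [-33, -24, 3, 0, 0, 0],
    [-33, -24, 3, 0, 0, 0],
    [-33, -24, 3, 0, 0, 0],
    [-33, -24, 3, 0, 0, 0]
  ]
}}

```text
t: 0.93
ee_pos: [446.2, 240.0, 188.5]
orientation: [-0.566, -3.088, 0.0]
ft_force: [1.5, 0.9, -0.1]
width: 88.0
```

>>> {"method": "move_arm", "body": {
  "deltas": [
    [-32, -24, 2, 0, 0, 0],
    [-32, -24, 2, 0, 0, 0],
    [-32, -24, 2, 0, 0, 0],
    [-25, -20, 2, 0, 0, 0],
    [0, 0, 0, 0, 0, 0]
  ]
}}

```text
t: 1.35
ee_pos: [531.0, 99.0, 178.8]
orientation: [-0.573, -3.086, 0.003]
ft_force: [-0.3, -0.1, 0.8]
width: 88.0
```

```bash
python3 g.py 531.5 106 180 68
```

```text
t 1.35 pos [531.   99.  178.8] jaw 69.0 d [ 2.1  6.7 -1.2] rot [-0.002 -0.002  0.017] rows 1.0 F [-0.3 -0.1  0.8] w 88.0 j6 -1.04
```

>>> {"method": "move_arm", "body": {
  "deltas": [
    [2, 7, 30, 0, 0, 0],
    [0, 0, 35, 0, 0, 0],
    [0, 0, 35, 0, 0, 0],
    [0, 0, 20, 0, 0, 0],
    [0, 0, 0, 0, 0, 0]
  ]
}}

```text
t: 1.77
ee_pos: [534.5, 104.6, 56.2]
orientation: [0.585, 3.084, 0.001]
ft_force: [-1.3, -0.9, -0.8]
width: 87.8
```

```bash
python3 g.py 531.5 106 27 69
python3 - <<'E'
from h import *
for n in('top','side'):
    i=eyes.get_image(n); cv2.imwrite(f'pics/{n}1.png',cv2.resize(i['frame'][130:300,110:340][:,:,::-1],None,fx=3.3,fy=3.3,interpolation=cv2.INTER_CUBIC))
E
```

```text
t 1.77 pos [534.5 104.6  56.2] jaw 68.5 d [ 3.4  0.2 29.2] rot [ 0.001  0.003 -0.008] rows 1.0 F [-1.3 -0.9 -0.8] w 87.8 j6 -1.02
```

View pics/side1.png

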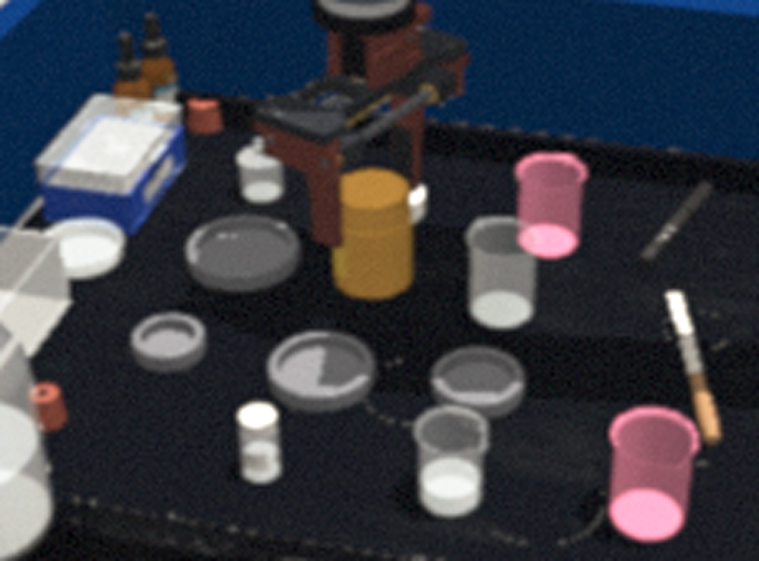

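>>> {"method": "move_arm", "body": {
  "deltas": [
    [3, 0, 15, 0, 0, 0],
    [0, 0, 14, 0, 0, 0],
    [0, 0, 0, 0, 0, 0]
  ]
}}

```text
t: 2.12
ee_pos: [537.3, 107.7, 34.8]
orientation: [0.581, 3.073, 0.008]
ft_force: [-0.1, 0.3, 0.9]
width: 87.7
```

>>> {"method": "move_arm", "body": {
  "deltas": [
    [0, 0, 0, 0, 0, 0],
    [0, 0, 0, 0, 0, 0],
    [0, 0, 0, 0, 0, 0],
    [0, 0, 0, 0, 0, 0],
    [0, 0, 0, 0, 0, 0]
  ],
  "hand": 1
}}

```text
t: 2.53
ee_pos: [540.9, 109.0, 41.5]
orientation: [0.578, 3.065, 0.013]
ft_force: [0.0, -0.4, -1.0]
width: 60.5
```

```bash
python3 g.py 638 106.4 150 68
```

```text
t 2.53 pos [540.9 109.   41.5] jaw 68.7 d [ -93.6   34.2 -106.2] rot [0.012 0.02  0.011] rows 4.0 F [ 0.  -0.4 -1. ] w 60.5 j6 -1.02
```

```bash
python3 g.py 638 106.4 150 68
python3 - <<'E'
from h import *
for n in('top','side'):
    i=eyes.get_image(n); cv2.imwrite(f'pics/{n}2.png',cv2.resize(i['frame'][130:300,110:340][:,:,::-1],None,fx=3.3,fy=3.3,interpolation=cv2.INTER_CUBIC))
o=ctrl.get_obs();print(o['qvel'],o['joint_torque'],o['qpos'],o['moment'])
E
python3 g.py 638 106.4 150 68
```

```text
t 2.53 pos [540.9 109.   41.5] jaw 68.7 d [ -93.6   34.2 -106.2] rot [0.012 0.02  0.011] rows 4.0 F [ 0.  -0.4 -1. ] w 60.5 j6 -1.02
[-0.00047969  0.00901672  0.00628843  0.00047926 -0.00216662  0.00053261] [ 1.84419419e-02 -5.36053169e+01 -1.66847008e+01  1.58743188e-02
 -9.66182961e-04  1.04647264e-03] [ 1.77429945e-01  5.83367186e-01  1.90280709e+00 -3.40434985e-04
  6.32030529e-01 -1.02040601e+00] [0.0083289  0.04655816 0.01091998]
t 2.63 pos [540.8 109.   41.2] jaw 68.7 d [ -93.7   34.3 -106.6] rot [0.012 0.02  0.011] rows 4.0 F [ 0.3  0.1 -1.3] w 60.9 j6 -1.02
```

View pics/side2.png

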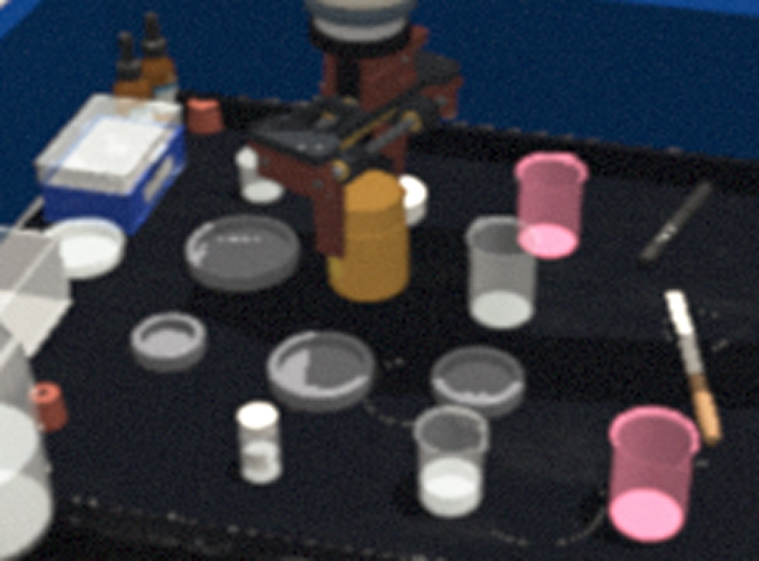

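>>> {"method": "move_arm", "body": {
  "deltas": [
    [0, 0, 1.5, 0, 0.005, 0],
    [0, 0, 1.5, 0, 0.005, 0],
    [0, 0, 1.5, 0, 0.005, 0],
    [0, 0, 4, 0, 0.005, 0],
    [0, 0, 6, 0, 0.005, 0]
  ],
  "hand": -1
}}

```text
t: 3.05
ee_pos: [541.7, 109.3, 26.8]
orientation: [-0.581, -3.084, -0.022]
ft_force: [-0.2, -0.3, 0.4]
width: 87.1
```

```bash
python3 g.py 539 108 26 68
```

```text
t 3.05 pos [541.7 109.3  26.8] jaw 68.7 d [ 2.1 -2.2  0.8] rot [ 0.013 -0.006  0.011] rows 1.0 F [-0.2 -0.3  0.4] w 87.1 j6 -1.05
```

>>> {"method": "move_arm", "body": {
  "deltas": [
    [0, 0, 0.5, 0, 0, 0],
    [0, 0, 0.5, 0, 0, 0],
    [0, 0, 0.5, 0, 0, 0],
    [0, 0, 0.5, 0, 0, 0],
    [0, 0, 0.5, 0, 0, 0]
  ],
  "hand": 1
}}

```text
t: 3.47
ee_pos: [540.7, 108.9, 22.0]
orientation: [-0.581, -3.081, -0.02]
ft_force: [-2.5, -0.9, 11.6]
width: 60.7
```

```bash
python3 g.py 539 108 26 68
python3 - <<'E'
from h import *
for n in('top','side'):
    i=eyes.get_image(n); cv2.imwrite(f'pics/{n}3.png',cv2.resize(i['frame'][100:260,140:300][:,:,::-1],None,fx=3.7,fy=3.7,interpolation=cv2.INTER_CUBIC))
E
python3 g.py 539 108 26 68
```

```text
t 3.47 pos [540.7 108.9  22. ] jaw 68.6 d [ 1.3 -1.4 -4. ] rot [ 0.011 -0.009  0.011] rows 1.0 F [-2.5 -0.9 11.6] w 60.7 j6 -1.05
t 3.57 pos [540.7 108.9  22. ] jaw 68.6 d [ 1.3 -1.4 -4. ] rot [ 0.011 -0.009  0.011] rows 1.0 F [-1.3 -1.4  2.4] w 60.9 j6 -1.05
```

View pics/top3.png

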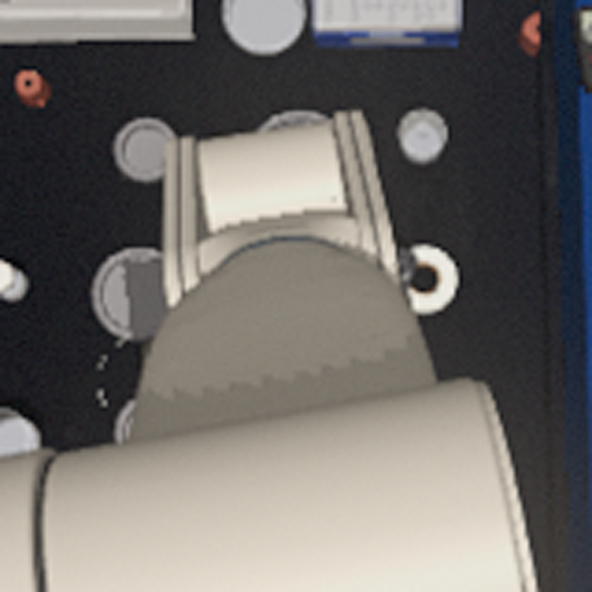

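View pics/side3.png

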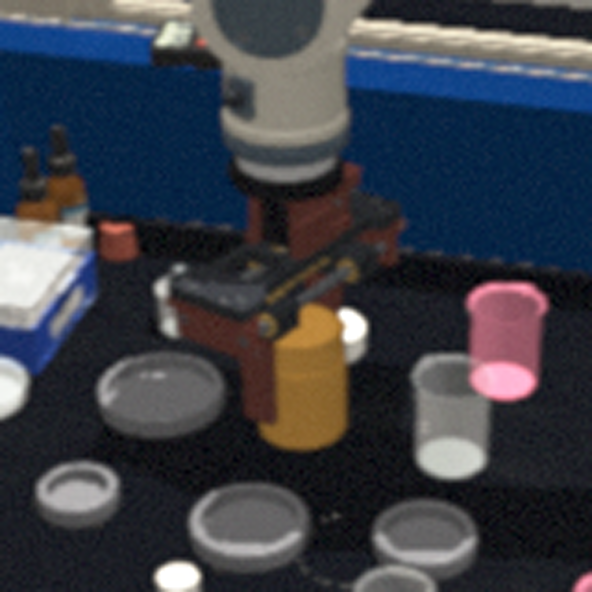

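>>> {"method": "move_arm", "body": {
  "deltas": [
    [0, 0, -15, 0, 0, 0],
    [0, 0, -20, 0, 0, 0],
    [-20, 7, -15, 0, 0, 0],
    [-35, 13, 0, 0, 0, 0],
    [-33, 13, 0, 0, 0, 0]
  ]
}}

```text
t: 3.98
ee_pos: [627.2, 106.5, 71.0]
orientation: [-0.576, -3.069, -0.013]
ft_force: [1.1, -0.4, -0.9]
width: 60.7
```

```bash
python3 g.py 642 107 70 68
python3 - <<'E'
from h import *
import pickle
for n in('side',):
    i=eyes.get_image(n); pickle.dump(i,open('s4.pkl','wb')); cv2.imwrite(f'pics/{n}4.png',cv2.resize(i['frame'][130:260,130:260][:,:,::-1],None,fx=4.6,fy=4.6,interpolation=cv2.INTER_CUBIC))
E
python3 g.py 642 107 70 68
```

```text
t 3.98 pos [627.2 106.5  71. ] jaw 68.7 d [-13.6   5.8   0.8] rot [ 0.005 -0.02   0.013] rows 1.0 F [ 1.1 -0.4 -0.9] w 60.7 j6 -1.07
t 4.03 pos [635.5 106.8  72.2] jaw 68.7 d [-6.   2.5  2.2] rot [ 0.009 -0.012  0.012] rows 1.0 F [7.5 0.9 1.1] w 61.1 j6 -1.07
```

View pics/side4.png

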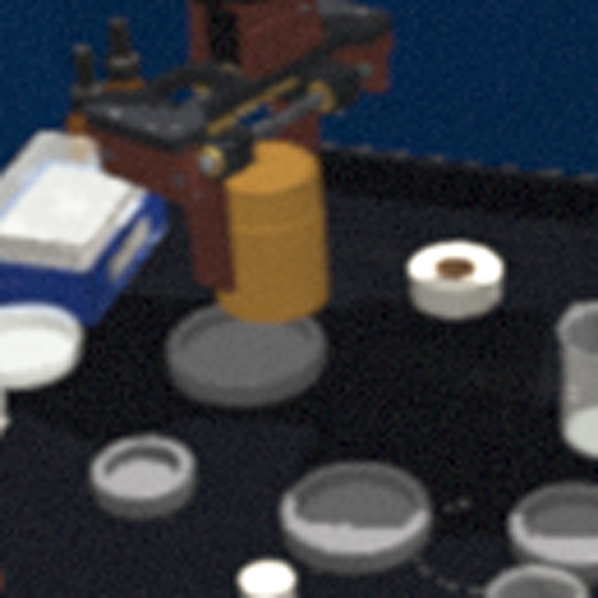

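>>> {"method": "move_arm", "body": {
  "deltas": [
    [-6, 2.5, 0, -0.005, -0.012, 0],
    [0, 0, 0, 0, 0, 0]
  ]
}}

```text
t: 4.2
ee_pos: [645.1, 106.9, 72.2]
orientation: [0.581, 3.081, 0.024]
ft_force: [0.8, -0.4, -1.4]
width: 60.7
```

```bash
python3 - <<'E'
from h import *
import pickle
for n in('side',):
    i=eyes.get_image(n); pickle.dump(i,open('s5.pkl','wb')); cv2.imwrite(f'pics/{n}5.png',cv2.resize(i['frame'][150:230,150:230][:,:,::-1],None,fx=7.5,fy=7.5,interpolation=cv2.INTER_CUBIC))
f=i['frame'].astype(int); m=((f[...,0]>100)&(f[...,2]<70)&(f[...,0]-f[...,2]>70)); m[:, :160]=0;m[:,230:]=0
n,l,st,_=cv2.connectedComponentsWithStats(m.astype(np.uint8)); k=1+np.argmax(st[1:,4]); print(st[k])
for r in range(st[k][1],st[k][1]+st[k][3]):
    x=np.nonzero(l[r]==k)[0]; print(r,x.min(),x.max(),end='; ')
E
python3 g.py 642 107 70 68
```

```text
[171 160  23  39 696]
160 179 187; 161 179 189; 162 179 190; 163 179 191; 164 179 192; 165 177 192; 166 176 192; 167 174 191; 168 173 192; 169 173 192; 170 173 192; 171 173 192; 172 173 192; 173 173 192; 174 173 192; 175 174 191; 176 174 192; 177 173 192; 178 174 192; 179 174 192; 180 174 192; 181 174 192; 182 174 192; 183 174 192; 184 174 192; 185 174 192; 186 174 192; 187 174 192; 188 174 192; 189 175 193; 190 175 193; 191 174 193; 192 174 192; 193 171 192; 194 171 192; 195 172 191; 196 173 190; 197 175 188; 198 178 184; t 4.25 pos [643.6 106.8  71.8] jaw 68.7 d [ 1.5 -0.4  1.7] rot [0.015 0.001 0.011] rows 1.0 F [-0.3 -0.5 -1.6] w 60.7 j6 -1.07
```

View pics/side5.png

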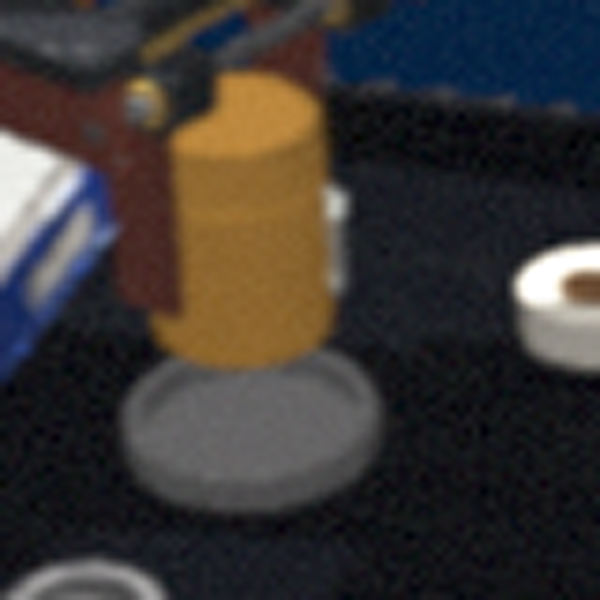

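```bash
python3 - <<'E'
from h import *
import pickle
i=pickle.load(open('s5.pkl','rb'))
P=lambda u,v:(150+(u+.5)/7.5-.5,150+(v+.5)/7.5-.5)
for z in(45,50,55): print(z,plane(i,[P(242,313)],z)[0].round(1))
# stand rim ellipse: left122 right383 top ~345, center y?
print(plane(i,[P(252,P and 415)],15)[0].round(1))
T=np.array(i['cam_to_world'])
# projections of stand top/bottom edge as check
def proj(p): return cv2.projectPoints(np.array(p,float).reshape(-1,3),cv2.Rodrigues(T[:3,:3].T)[0],-T[:3,:3].T@T[:3,3],K(i),np.array(i['D']))[0].reshape(-1,2)
c=proj([(638,106.4,15)])[0]; print('stand centre exp',((c-150+.5)*7.5-.5).round(1))
E
python3 g.py 642 107 70 68
```

```text
45 [643.8  94.2  45. ]
50 [640.9 101.6  50. ]
55 [637.9 109.   55. ]
[635.8 112.   15. ]
stand centre exp [251.5 405.4]
t 4.25 pos [643.6 106.8  71.8] jaw 68.7 d [ 1.5 -0.4  1.7] rot [0.015 0.001 0.011] rows 1.0 F [-0.3 -0.5 -1.6] w 60.7 j6 -1.07
```

>>> {"method": "move_arm", "body": {
  "deltas": [
    [0, -2, 10, 0.01, 0, 0],
    [0, 0, 12, 0, 0, 0],
    [0, 0, 10, 0, 0, 0],
    [0, 0, 5, 0, 0, 0],
    [0, 0, 0, 0, 0, 0]
  ]
}}

```text
t: 4.67
ee_pos: [639.6, 105.0, 30.0]
orientation: [0.58, 3.086, 0.004]
ft_force: [4.3, -0.6, -0.2]
width: 60.6
```

```bash
python3 - <<'E'
from h import *
i=eyes.get_image('side'); cv2.imwrite(f'pics/side6.png',cv2.resize(i['frame'][150:230,150:230][:,:,::-1],None,fx=7.5,fy=7.5,interpolation=cv2.INTER_CUBIC))
E
python3 g.py 643 105 25 68
```

```text
t 4.72 pos [639.6 105.   30.4] jaw 68.7 d [-3.2  1.2  5.4] rot [0.003 0.    0.013] rows 1.0 F [ 3.8  0.4 -3.9] w 60.8 j6 -1.06
```

View pics/side6.png

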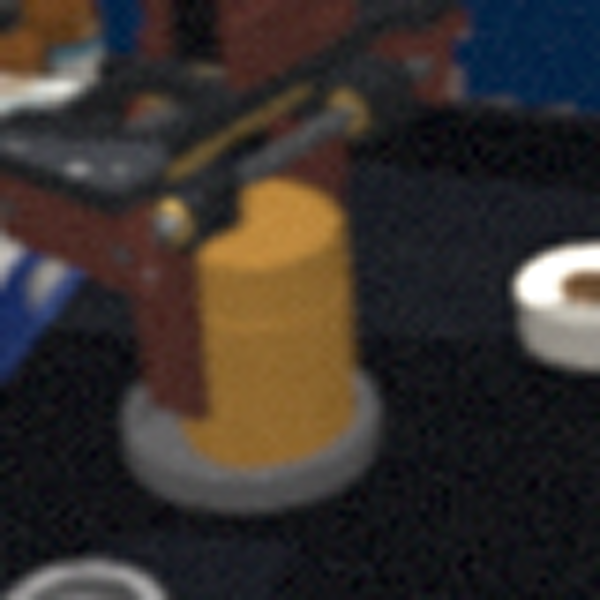

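>>> {"method": "move_arm", "body": {
  "deltas": [
    [-2, 0.8, 0, 0, 0, 0],
    [-2, 0.8, 1, 0, 0, 0],
    [0, 0, 2, 0, 0, 0],
    [0, 0, 1.5, 0, 0, 0]
  ]
}}

```text
t: 5.05
ee_pos: [642.0, 105.1, 25.2]
orientation: [-0.579, -3.084, -0.003]
ft_force: [0.1, -1.2, 7.0]
width: 60.4
```

```bash
python3 g.py 643 105 25 68;python3 - <<'E'
from h import *
i=eyes.get_image('side'); cv2.imwrite(f'pics/side7.png',cv2.resize(i['frame'][150:230,150:230][:,:,::-1],None,fx=7.5,fy=7.5,interpolation=cv2.INTER_CUBIC))
E
python3 g.py 643 105 25 68
```

```text
t 5.05 pos [642.  105.1  25.2] jaw 68.7 d [-0.9  0.3  0.2] rot [ 0.001 -0.004  0.013] rows 1.0 F [ 0.1 -1.2  7. ] w 60.4 j6 -1.06
t 5.1 pos [642.1 105.   25.2] jaw 68.7 d [-0.8  0.3  0.2] rot [ 0.001 -0.004  0.013] rows 1.0 F [-0.2  0.2 -0.9] w 60.7 j6 -1.06
```

View pics/side7.png

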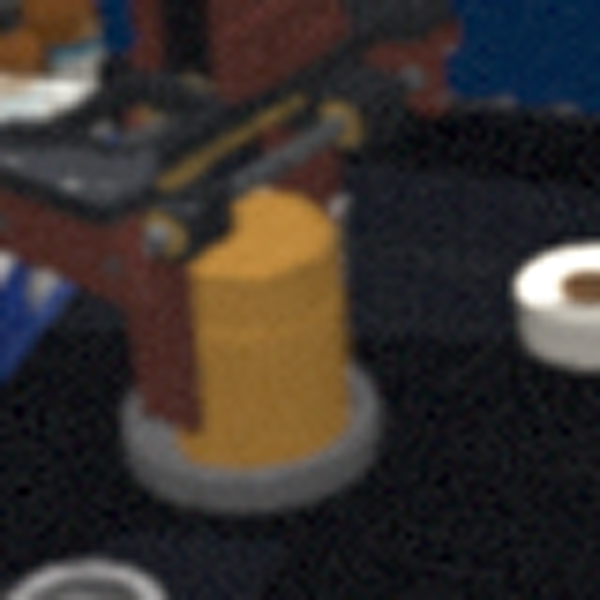

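>>> {"method": "move_arm", "body": {
  "deltas": [
    [0, 0, 0, 0, 0, 0],
    [0, 0, 0, 0, 0, 0],
    [0, 0, 0, 0, 0, 0],
    [0, 0, 0, 0, 0, 0]
  ],
  "hand": -1
}}

```text
t: 5.43
ee_pos: [641.9, 105.1, 25.8]
orientation: [-0.579, -3.084, -0.003]
ft_force: [0.4, 0.1, 0.4]
width: 83.8
```

>>> {"method": "move_arm", "body": {
  "deltas": [
    [0, 0, -20, 0, 0, 0],
    [0, 0, -40, 0, 0, 0],
    [0, 0, -40, 0, 0, 0],
    [20, -8, -10, 0, 0, 0],
    [38, -12, 0, 0, 0, 0]
  ]
}}

```text
t: 5.85
ee_pos: [585.0, 107.1, 139.5]
orientation: [-0.582, -3.086, -0.004]
ft_force: [-0.4, -0.5, -1.1]
width: 87.4
```

```bash
python3 g.py 425.5 125.5 110 68
```

```text
t 5.85 pos [585.  107.1 139.5] jaw 68.6 d [155.2 -41.1  29.7] rot [ 0.002 -0.002  0.011] rows 4.0 F [-0.4 -0.5 -1.1] w 87.4 j6 -1.04
```

>>> {"method": "move_arm", "body": {
  "deltas": [
    [36, -9, 7, 0, 0, 0],
    [36, -9, 7, 0, 0, 0],
    [36, -9, 7, 0, 0, 0],
    [28, -8, 6, 0, 0, 0],
    [0, 0, 0, 0, 0, 0]
  ]
}}

```text
t: 6.27
ee_pos: [435.9, 124.0, 115.1]
orientation: [0.583, 3.084, 0.007]
ft_force: [-0.4, -0.7, -1.0]
width: 87.8
```

```bash
python3 g.py 425.5 125.5 110 68
python3 - <<'E'
from h import *
for n in('side','top'):
    i=eyes.get_image(n); cv2.imwrite(f'pics/{n}8.png',cv2.resize(i['frame'][100:260,130:300][:,:,::-1],None,fx=3.7,fy=3.7,interpolation=cv2.INTER_CUBIC))
E
python3 g.py 425.5 125.5 110 68
```

```text
t 6.27 pos [435.9 124.  115.1] jaw 68.6 d [10.2 -2.4  5. ] rot [0.005 0.002 0.01 ] rows 1.0 F [-0.4 -0.7 -1. ] w 87.8 j6 -0.95
t 6.37 pos [442.1 124.7 116.6] jaw 68.6 d [15.8 -5.4  6.4] rot [0.009 0.008 0.01 ] rows 1.0 F [0.7 0.6 0.8] w 87.3 j6 -0.95
```

View pics/side8.png

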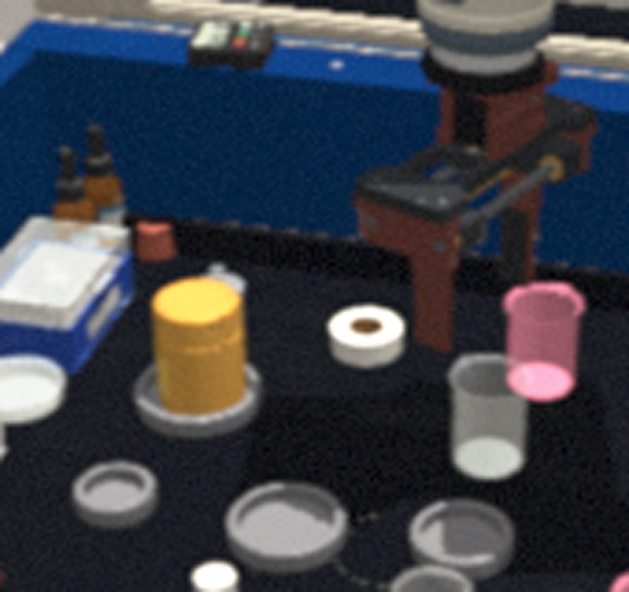

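View pics/top8.png

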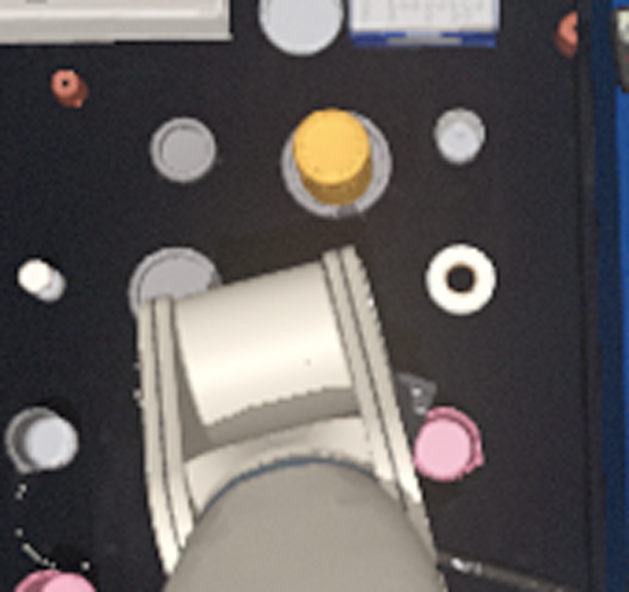

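>>> {"method": "move_arm", "body": {
  "deltas": [
    [10, -3, 4, 0.005, 0.005, 0],
    [5, -2, 3, 0, 0, 0],
    [0, 0, 0, 0, 0, 0],
    [0, 0, 0, 0, 0, 0]
  ]
}}

```text
t: 6.7
ee_pos: [430.8, 126.3, 110.2]
orientation: [0.584, 3.078, 0.008]
ft_force: [0.7, 0.2, 0.2]
width: 88.1
```

```bash
python3 g.py 425.5 125.5 23 68
```

```text
t 6.7 pos [430.8 126.3 110.2] jaw 68.5 d [ 5.2 -3.3 87.1] rot [0.007 0.008 0.009] rows 3.0 F [0.7 0.2 0.2] w 88.1 j6 -0.94
```

>>> {"method": "move_arm", "body": {
  "deltas": [
    [4, -2, 5, 0.004, 0.004, 0],
    [1, -1, 15, 0, 0, 0],
    [0, 0, 20, 0, 0, 0],
    [0, 0, 18, 0, 0, 0],
    [0, 0, 8, 0, 0, 0]
  ]
}}

```text
t: 7.12
ee_pos: [429.8, 126.0, 43.0]
orientation: [0.586, 3.075, 0.008]
ft_force: [-0.5, 0.3, 0.4]
width: 87.3
```

```bash
python3 g.py 425.5 125.5 23 68
```

```text
t 7.12 pos [429.8 126.   43. ] jaw 68.4 d [ 4.  -2.2 20. ] rot [0.007 0.01  0.007] rows 1.0 F [-0.5  0.3  0.4] w 87.3 j6 -0.94
```

>>> {"method": "move_arm", "body": {
  "deltas": [
    [3, -2, 8, 0.004, 0.006, 0],
    [2, 0, 8, 0, 0.004, 0],
    [0, 0, 4, 0, 0, 0],
    [0, 0, 1, 0, 0, 0],
    [0, 0, 0, 0, 0, 0]
  ]
}}

```text
t: 7.53
ee_pos: [423.6, 125.7, 18.6]
orientation: [-0.588, -3.082, -0.002]
ft_force: [-1.4, -0.8, 0.6]
width: 88.1
```

```bash
python3 g.py 425.5 125.5 23 68;python3 - <<'E'
from h import *
for n in('side',):
    i=eyes.get_image(n); cv2.imwrite(f'pics/{n}9.png',cv2.resize(i['frame'][150:260,210:320][:,:,::-1],None,fx=5.4,fy=5.4,interpolation=cv2.INTER_CUBIC))
E
python3 g.py 425.5 125.5 23 68
```

```text
t 7.53 pos [423.6 125.7  18.6] jaw 68.4 d [-1.9  0.5 -4.4] rot [ 0.001 -0.004  0.007] rows 1.0 F [-1.4 -0.8  0.6] w 88.1 j6 -0.94
t 7.58 pos [423.7 125.7  18.8] jaw 68.4 d [-1.7  0.4 -4.2] rot [ 0.001 -0.004  0.007] rows 1.0 F [0.  0.2 0.5] w 88.0 j6 -0.94
```

View pics/side9.png

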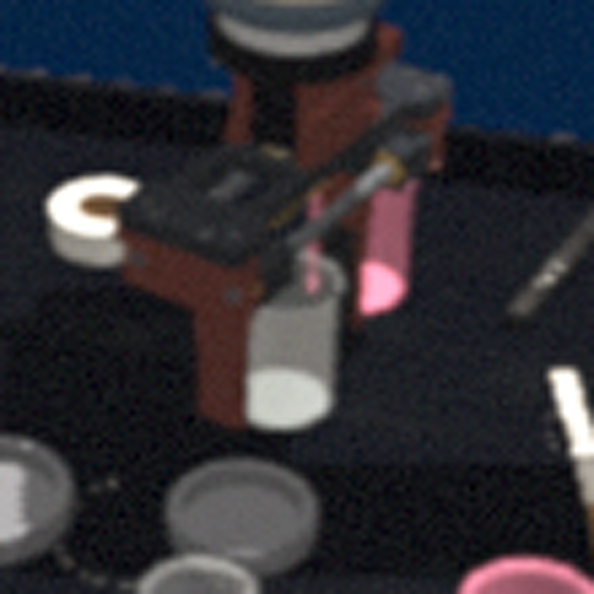

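>>> {"method": "move_arm", "body": {
  "deltas": [
    [-1, 0, -4, 0, 0, 0],
    [0, 0, 0, 0, 0, 0]
  ]
}}

```text
t: 7.75
ee_pos: [425.2, 125.5, 23.8]
orientation: [-0.588, -3.083, -0.003]
ft_force: [1.3, -0.2, 0.3]
width: 87.9
```

>>> {"method": "move_arm", "body": {
  "deltas": [
    [0, 0, 0, 0, 0, 0],
    [0, 0, 0, 0, 0, 0],
    [0, 0, 0, 0, 0, 0],
    [0, 0, 0, 0, 0, 0],
    [0, 0, 0, 0, 0, 0]
  ],
  "hand": 1
}}

```text
t: 8.17
ee_pos: [426.7, 125.8, 25.7]
orientation: [0.589, 3.085, 0.006]
ft_force: [-0.2, -0.2, -0.0]
width: 57.8
```

```bash
python3 g.py 425.5 125.5 23 68
```

```text
t 8.17 pos [426.7 125.8  25.7] jaw 68.4 d [ 1.  -0.8  2.7] rot [0.004 0.    0.007] rows 1.0 F [-0.2 -0.2 -0. ] w 57.8 j6 -0.94
```

>>> {"method": "move_arm", "body": {
  "deltas": [
    [0, 0, 0, 0, 0, 0],
    [0, 0, 0.5, 0, 0, 0],
    [0, 0, 0.5, 0, 0, 0],
    [0, 0, 0, 0, 0, 0]
  ]
}}

```text
t: 8.5
ee_pos: [426.9, 125.9, 25.8]
orientation: [0.588, 3.084, 0.006]
ft_force: [0.0, 0.3, -0.9]
width: 51.2
```

```bash
python3 g.py 533 236 90 68
```

```text
t 8.5 pos [426.9 125.9  25.8] jaw 68.4 d [-58.2 141.7 -63.5] rot [0.004 0.001 0.007] rows 4.0 F [ 0.   0.3 -0.9] w 51.2 j6 -0.94
```

>>> {"method": "move_arm", "body": {
  "deltas": [
    [0, 0, -10, 0, 0, 0],
    [0, 0, -20, 0, 0, 0],
    [0, 0, -20, 0, 0, 0],
    [-10, 25, -5, 0, 0, 0],
    [-16, 38, 0, 0, 0, 0]
  ]
}}

```text
t: 8.92
ee_pos: [467.0, 171.0, 83.2]
orientation: [-0.592, -3.075, 0.004]
ft_force: [0.6, 0.4, -0.4]
width: 51.6
```

```bash
python3 g.py 533 236 80 68
```

```text
t 8.92 pos [467.  171.   83.2] jaw 68.2 d [-37.2  84.8   2.5] rot [-0.004 -0.009  0.004] rows 3.0 F [ 0.6  0.4 -0.4] w 51.6 j6 -0.87
```

>>> {"method": "move_arm", "body": {
  "deltas": [
    [-14, 32, 1, 0, 0, 0],
    [-12, 26, 1, 0, 0, 0],
    [-8, 16, 0, 0, 0, 0],
    [-3, 6, 0, 0, 0, 0],
    [0, 0, 0, 0, 0, 0]
  ]
}}

```text
t: 9.33
ee_pos: [539.3, 239.4, 86.0]
orientation: [-0.591, -3.084, -0.005]
ft_force: [0.0, -0.2, -0.2]
width: 51.8
```

```bash
python3 g.py 533 236 80 68
```

```text
t 9.33 pos [539.3 239.4  86. ] jaw 68.3 d [ 4.6 -5.5  6. ] rot [ 0.003 -0.003  0.005] rows 1.0 F [ 0.  -0.2 -0.2] w 51.8 j6 -0.8
```

>>> {"method": "move_arm", "body": {
  "deltas": [
    [4, -5, 8, 0, 0, 0],
    [0, 0, 6, 0, 0, 0],
    [0, 0, 4, 0, 0, 0],
    [0, 0, 0, 0, 0, 0]
  ]
}}

```text
t: 9.67
ee_pos: [528.8, 232.8, 66.0]
orientation: [-0.591, -3.079, -0.0]
ft_force: [0.1, 0.6, -0.4]
width: 51.6
```

```bash
python3 g.py 533 236 29 68;python3 - <<'E'
from h import *
for n in('side','top'):
    i=eyes.get_image(n); cv2.imwrite(f'pics/{n}10.png',cv2.resize(i['frame'][170:260,160:250][:,:,::-1],None,fx=6.6,fy=6.6,interpolation=cv2.INTER_CUBIC))
E
python3 g.py 533 236 29 68
```

```text
t 9.67 pos [528.8 232.8  66. ] jaw 68.3 d [-2.9  4.5 37. ] rot [-0.001 -0.006  0.005] rows 1.0 F [ 0.1  0.6 -0.4] w 51.6 j6 -0.8
t 9.77 pos [529.6 233.2  66.7] jaw 68.3 d [-2.3  3.8 37.7] rot [-0.    -0.005  0.005] rows 1.0 F [-0.6 -0.4 -0. ] w 51.4 j6 -0.8
```

View pics/side10.png

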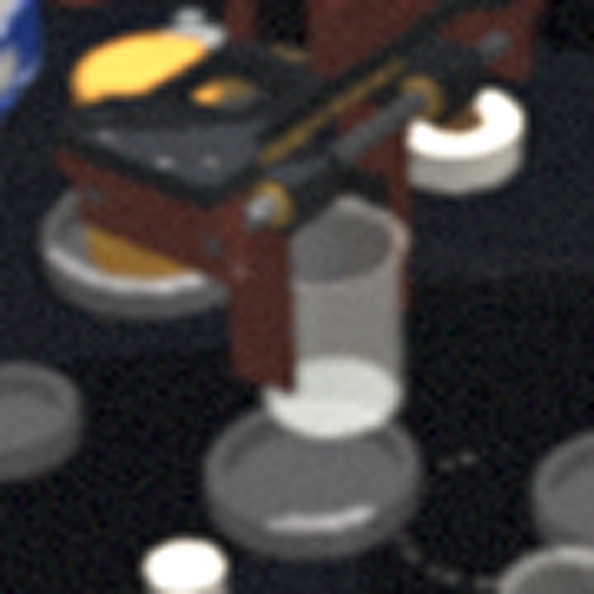

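```bash
cat > ca.py <<'E'
# ca.py camimg? : x0 y0 scale u v z
from h import *
import pickle,sys
a=[float(x) for x in sys.argv[1:]]
i=pickle.load(open('side0.pkl','rb'))
P=(a[0]+(a[3]+.5)/a[2]-.5,a[1]+(a[4]+.5)/a[2]-.5)
print(plane(i,[P],a[5])[0].round(1))
E
python3 ca.py 160 170 6.6 334 398 41; python3 ca.py 160 170 6.6 312 470 15; python3 ca.py 160 170 6.6 312 465 15
```

```text
[525.4 232.1  41. ]
[531.5 241.9  15. ]
[532.3 239.1  15. ]
```

>>> {"method": "move_arm", "body": {
  "deltas": [
    [-4, 5, 3, 0, 0, 0],
    [-1, 1, 4, 0, 0, 0],
    [0, 0, 4, 0, 0, 0],
    [0, 0, 2, 0, 0, 0],
    [0, 0, 0, 0, 0, 0]
  ]
}}

```text
t: 10.18
ee_pos: [537.7, 237.0, 52.9]
orientation: [-0.593, -3.081, -0.002]
ft_force: [-0.6, 1.2, -0.9]
width: 51.3
```

```bash
python3 g.py 536.5 237.5 29 68
```

```text
t 10.18 pos [537.7 237.   52.9] jaw 68.2 d [ 1.2  0.  23.9] rot [ 0.001 -0.004  0.004] rows 1.0 F [-0.6  1.2 -0.9] w 51.3 j6 -0.8
```

>>> {"method": "move_arm", "body": {
  "deltas": [
    [1, 0, 5, 0, 0, 0],
    [0, 0, 6, 0, 0, 0],
    [0, 0, 5, 0, 0, 0],
    [0, 0, 2, 0, 0, 0],
    [0, 0, 0, 0, 0, 0]
  ]
}}

```text
t: 10.6
ee_pos: [536.3, 237.4, 32.6]
orientation: [-0.593, -3.081, -0.002]
ft_force: [-0.1, 0.7, -0.6]
width: 51.5
```

```bash
python3 g.py 536.5 237.5 29 68;python3 - <<'E'
from h import *
for n in('side',):
    i=eyes.get_image(n); cv2.imwrite(f'pics/{n}11.png',cv2.resize(i['frame'][170:260,160:250][:,:,::-1],None,fx=6.6,fy=6.6,interpolation=cv2.INTER_CUBIC))
E
python3 g.py 536.5 237.5 29 68
```

```text
t 10.6 pos [536.3 237.4  32.6] jaw 68.2 d [-0.2  0.1  3.6] rot [ 0.    -0.005  0.004] rows 1.0 F [-0.1  0.7 -0.6] w 51.5 j6 -0.8
t 10.65 pos [536.3 237.4  32.7] jaw 68.2 d [-0.2  0.2  3.7] rot [ 0.    -0.005  0.004] rows 1.0 F [ 0.7 -0.8 -0.7] w 51.5 j6 -0.8
```

View pics/side11.png

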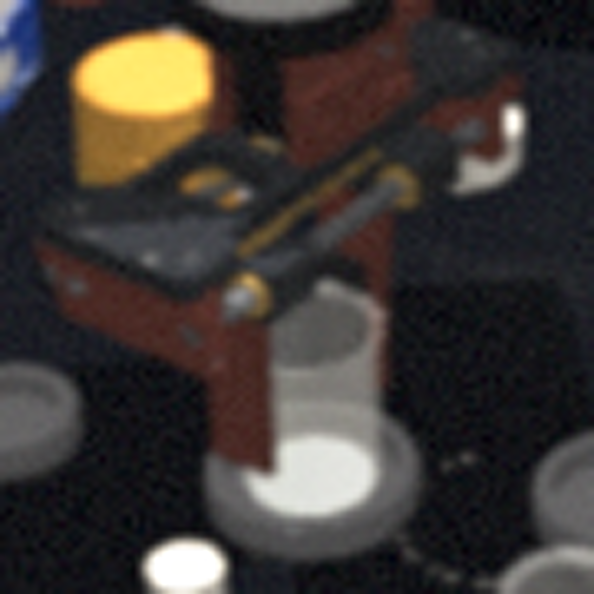

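Centred inside the collar; lowering gently to the floor.

>>> {"method": "move_arm", "body": {
  "deltas": [
    [0, 0, 1.5, 0, 0, 0],
    [0, 0, 1.5, 0, 0, 0],
    [0, 0, 1, 0, 0, 0]
  ]
}}

```text
t: 10.9
ee_pos: [536.5, 237.5, 28.8]
orientation: [-0.593, -3.081, -0.002]
ft_force: [-2.5, -1.6, 12.3]
width: 51.4
```

```bash
python3 g.py 536.5 237.5 29 68
```

```text
t 10.9 pos [536.5 237.5  28.8] jaw 68.2 d [ 0.  -0.1 -0.2] rot [ 0.001 -0.004  0.004] rows 1.0 F [-2.5 -1.6 12.3] w 51.4 j6 -0.8
```

Touching the floor. Release.

>>> {"method": "move_arm", "body": {
  "deltas": [
    [0, 0, 0, 0, 0, 0],
    [0, 0, 0, 0, 0, 0],
    [0, 0, 0, 0, 0, 0],
    [0, 0, 0, 0, 0, 0],
    [0, 0, 0, 0, 0, 0]
  ],
  "hand": -1
}}

```text
t: 11.32
ee_pos: [537.1, 237.7, 29.3]
orientation: [-0.593, -3.082, -0.004]
ft_force: [-0.9, -0.6, 0.1]
width: 81.4
```

>>> {"method": "move_arm", "body": {
  "deltas": [
    [0, 0, -15, 0, 0, 0],
    [0, 0, -35, 0, 0, 0],
    [0, 0, -35, 0, 0, 0],
    [0, 0, -20, 0, 0, 0],
    [0, 0, 0, 0, 0, 0]
  ]
}}

```text
t: 11.73
ee_pos: [535.7, 236.7, 136.1]
orientation: [-0.592, -3.077, 0.002]
ft_force: [0.7, -0.3, -0.4]
width: 87.6
```

```bash
python3 g.py 655.5 7 150 0;python3 - <<'E'
from h import *
for n in('side',):
    i=eyes.get_image(n); cv2.imwrite(f'pics/{n}12.png',cv2.resize(i['frame'][130:260,140:270][:,:,::-1],None,fx=4.6,fy=4.6,interpolation=cv2.INTER_CUBIC))
E
```

```text
t 11.73 pos [535.7 236.7 136.1] jaw 68.2 d [-196.4 -168.9  -14.9] rot [-0.007 -0.005  1.191] rows 10.0 F [ 0.7 -0.3 -0.4] w 87.6 j6 -0.8
```

View pics/side12.png

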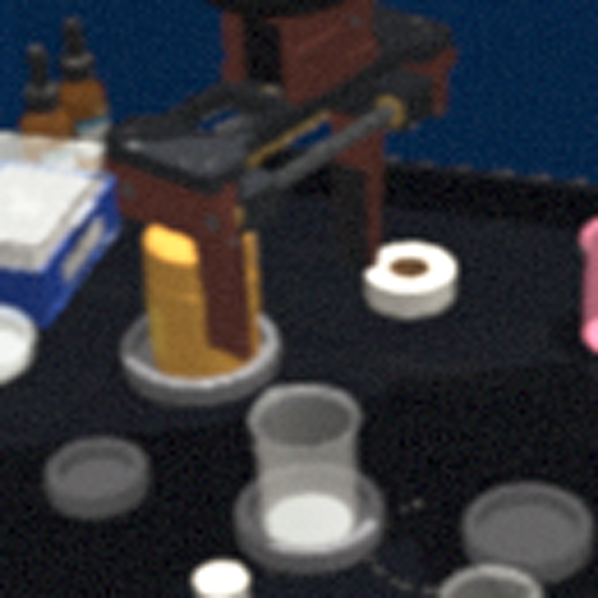

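>>> {"method": "move_arm", "body": {
  "deltas": [
    [0, 0, 0, 0, 0, 0.12],
    [0, 0, 0, 0, 0, 0.12],
    [0, 0, 0, 0, 0, 0.12],
    [0, 0, 0, 0, 0, 0.12],
    [0, 0, 0, 0, 0, 0.12]
  ]
}}

```text
t: 12.2
ee_pos: [532.5, 235.3, 129.7]
orientation: [-1.502, -2.747, 0.013]
ft_force: [-0.5, 0.1, -1.0]
width: 87.7
```

>>> {"method": "move_arm", "body": {
  "deltas": [
    [0, 0, 0, 0, 0, 0.12],
    [0, 0, 0, 0, 0, 0.12],
    [0, 0, 0, 0, 0, 0.12],
    [0, 0, 0, 0, 0, 0.12],
    [0, 0, 0, 0, 0, 0.1]
  ]
}}

```text
t: 12.62
ee_pos: [527.9, 233.4, 121.1]
orientation: [-2.252, -2.172, 0.035]
ft_force: [-0.4, -0.2, 1.3]
width: 87.6
```

```bash
python3 g.py 655.5 7 140 0
```

```text
t 12.62 pos [527.9 233.4 121.1] jaw -2.1 d [-221.9  135.2  -20.6] rot [-0.025  0.007 -0.036] rows 7.0 F [-0.4 -0.2  1.3] w 87.6 j6 0.43
```

>>> {"method": "move_arm", "body": {
  "deltas": [
    [-20, 12, -6, -0.006, 0, -0.01],
    [-33, 20, -5, -0.006, 0, -0.01],
    [-33, 20, -5, -0.006, 0, -0.01],
    [-33, 20, -5, 0, 0, 0],
    [-33, 20, -3, 0, 0, 0]
  ]
}}

```text
t: 13.03
ee_pos: [611.5, 79.8, 135.5]
orientation: [-2.216, -2.215, 0.035]
ft_force: [0.6, 1.0, -0.9]
width: 87.6
```

```bash
python3 g.py 655.5 7 140 0
```

```text
t 13.03 pos [611.5  79.8 135.5] jaw -0.0 d [-72.8  43.9  -4.8] rot [-0.022  0.01  -0.001] rows 3.0 F [ 0.6  1.  -0.9] w 87.6 j6 0.12
```

>>> {"method": "move_arm", "body": {
  "deltas": [
    [-30, 18, -2, -0.008, 0.004, 0],
    [-22, 14, -2, -0.008, 0.004, 0],
    [-12, 8, 0, 0, 0, 0],
    [-4, 2, 0, 0, 0, 0],
    [0, 0, 0, 0, 0, 0]
  ]
}}

```text
t: 13.45
ee_pos: [654.8, 1.5, 132.1]
orientation: [-2.225, -2.208, 0.016]
ft_force: [-0.5, -0.4, -0.4]
width: 87.6
```

>>> {"method": "move_arm", "body": {
  "deltas": [
    [0, 0, 0, 0, 0, 0],
    [0, 0, 0, 0, 0, 0]
  ]
}}

```text
t: 13.62
ee_pos: [652.8, 3.3, 130.2]
orientation: [-2.222, -2.207, 0.02]
ft_force: [-0.1, 0.2, 0.1]
width: 88.1
```

```bash
python3 g.py 655.5 7 13 0
```

```text
t 13.62 pos [652.8   3.3 130.2] jaw -0.4 d [  4.    4.5 117.1] rot [-0.016  0.002 -0.007] rows 3.0 F [-0.1  0.2  0.1] w 88.1 j6 -0.0
```

>>> {"method": "move_arm", "body": {
  "deltas": [
    [4, 3, 10, -0.008, 0, -0.004],
    [0, 1, 25, -0.006, 0, 0],
    [0, 0, 25, 0, 0, 0],
    [0, 0, 15, 0, 0, 0],
    [0, 0, 5, 0, 0, 0]
  ]
}}

```text
t: 14.03
ee_pos: [656.3, 15.6, 47.7]
orientation: [2.212, 2.226, 0.003]
ft_force: [-0.8, -0.7, -0.3]
width: 87.6
```

```bash
python3 g.py 655.5 7 13 0
```

```text
t 14.03 pos [656.3  15.6  47.7] jaw 0.3 d [-8.5 -1.  34.7] rot [0.004 0.001 0.006] rows 1.0 F [-0.8 -0.7 -0.3] w 87.6 j6 0.0
```

>>> {"method": "move_arm", "body": {
  "deltas": [
    [-4, 0, 5, 0, 0, 0],
    [-3, 0, 6, 0, 0, 0],
    [0, 0, 5, 0, 0, 0],
    [0, 0, 2, 0, 0, 0],
    [0, 0, 0, 0, 0, 0]
  ]
}}

```text
t: 14.45
ee_pos: [655.4, 11.2, 27.3]
orientation: [2.208, 2.231, 0.002]
ft_force: [-0.0, -0.3, 1.4]
width: 87.9
```

```bash
python3 g.py 655.5 7 13 0;python3 - <<'E'
from h import *
for n in('side',):
    i=eyes.get_image(n); cv2.imwrite(f'pics/{n}13.png',cv2.resize(i['frame'][110:210,130:250][:,:,::-1],None,fx=5.5,fy=5.5,interpolation=cv2.INTER_CUBIC))
E
python3 g.py 655.5 7 13 0
```

```text
t 14.45 pos [655.4  11.2  27.3] jaw 0.6 d [-4.2  0.1 14.3] rot [0.003 0.001 0.01 ] rows 1.0 F [-0.  -0.3  1.4] w 87.9 j6 -0.01
t 14.5 pos [655.5  11.2  27.6] jaw 0.6 d [-4.1 -0.1 14.6] rot [0.003 0.001 0.01 ] rows 1.0 F [ 0.4  0.6 -0.1] w 87.7 j6 -0.01
```

View pics/side13.png

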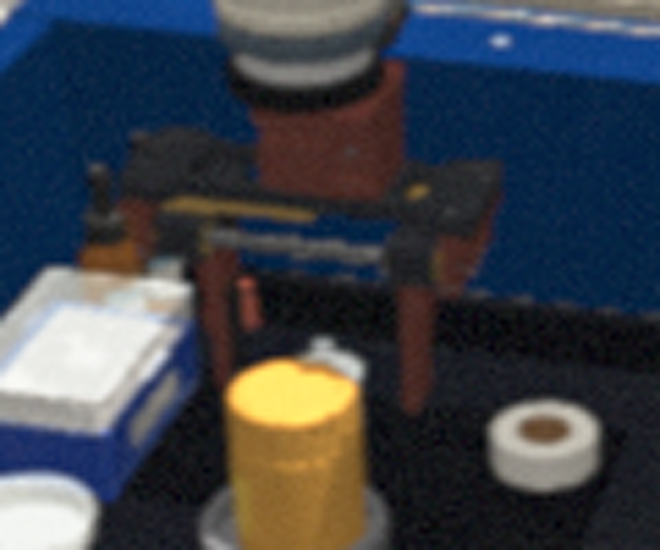

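>>> {"method": "move_arm", "body": {
  "deltas": [
    [-3, 0, 6, 0, 0, 0.005],
    [-1, 0, 5, 0, 0, 0.004],
    [0, 0, 2, 0, 0, 0],
    [0, 0, 0, 0, 0, 0]
  ]
}}

```text
t: 14.83
ee_pos: [657.2, 6.4, 15.4]
orientation: [2.218, 2.217, 0.006]
ft_force: [1.2, 0.9, -0.4]
width: 87.7
```

```bash
python3 g.py 655.5 7 13 0
```

```text
t 14.83 pos [657.2   6.4  15.4] jaw -0.0 d [ 0.6 -1.7  2.4] rot [ 0.007  0.001 -0.   ] rows 1.0 F [ 1.2  0.9 -0.4] w 87.7 j6 -0.01
```

>>> {"method": "move_arm", "body": {
  "deltas": [
    [0, -1, 2, 0.004, 0, 0],
    [0, 0, 0, 0, 0, 0]
  ]
}}

```text
t: 15.0
ee_pos: [656.2, 6.1, 13.2]
orientation: [2.221, 2.219, 0.002]
ft_force: [0.1, -0.4, 0.2]
width: 87.8
```

>>> {"method": "move_arm", "body": {
  "deltas": [
    [0, 0, 0, 0, 0, 0],
    [0, 0, 0, 0, 0, 0],
    [0, 0, 0, 0, 0, 0],
    [0, 0, 0, 0, 0, 0],
    [0, 0, 0, 0, 0, 0]
  ],
  "hand": 1
}}

```text
t: 15.42
ee_pos: [656.4, 6.3, 13.4]
orientation: [2.22, 2.219, 0.002]
ft_force: [0.1, 0.1, 0.6]
width: 58.2
```

```bash
python3 g.py 655.5 7 13 0
```

```text
t 15.42 pos [656.4   6.3  13.4] jaw -0.0 d [ 0.7 -0.9  0.4] rot [ 0.003  0.001 -0.001] rows 1.0 F [0.1 0.1 0.6] w 58.2 j6 -0.01
```

>>> {"method": "move_arm", "body": {
  "deltas": [
    [0, 0, 0, 0, 0, 0],
    [0, 0, 0, 0, 0, 0],
    [0, 0, 0, 0, 0, 0],
    [0, 0, 0, 0, 0, 0],
    [0, 0, 0, 0, 0, 0]
  ]
}}

```text
t: 15.83
ee_pos: [656.6, 6.4, 13.7]
orientation: [2.22, 2.219, 0.002]
ft_force: [0.6, 0.0, -0.4]
width: 35.0
```

```bash
python3 g.py 655.5 7 13 0
```

```text
t 15.83 pos [656.6   6.4  13.7] jaw -0.0 d [ 0.6 -1.1  0.7] rot [ 0.003  0.001 -0.   ] rows 1.0 F [ 0.6  0.  -0.4] w 35.0 j6 -0.01
```

>>> {"method": "move_arm", "body": {
  "deltas": [
    [0, 0, 0, 0, 0, 0],
    [0, 0, -6, 0, 0, 0],
    [0, 0, -15, 0, 0, 0],
    [0, 0, -25, 0, 0, 0],
    [0, 0, -30, 0, 0, 0]
  ]
}}

```text
t: 16.25
ee_pos: [651.4, 6.4, 87.1]
orientation: [-2.218, -2.217, 0.012]
ft_force: [1.0, -0.5, -0.2]
width: 35.2
```

```bash
python3 g.py 655.5 7 120 0;python3 - <<'E'
from h import *
for n in('side',):
    i=eyes.get_image(n); cv2.imwrite(f'pics/{n}14.png',cv2.resize(i['frame'][90:190,130:250][:,:,::-1],None,fx=5.5,fy=5.5,interpolation=cv2.INTER_CUBIC))
E
python3 g.py 422 222.5 120 0
```

```text
t 16.25 pos [651.4   6.4  87.1] jaw -0.0 d [  0.5   3.8 -32.9] rot [-0.01   0.001 -0.   ] rows 1.0 F [ 1.  -0.5 -0.2] w 35.2 j6 -0.01
t 16.3 pos [655.4   6.4  94.1] jaw -0.0 d [ 215.9 -233.5  -26. ] rot [-0.     0.001 -0.   ] rows 8.0 F [1.8 0.7 2.9] w 35.3 j6 -0.01
```

View pics/side14.png

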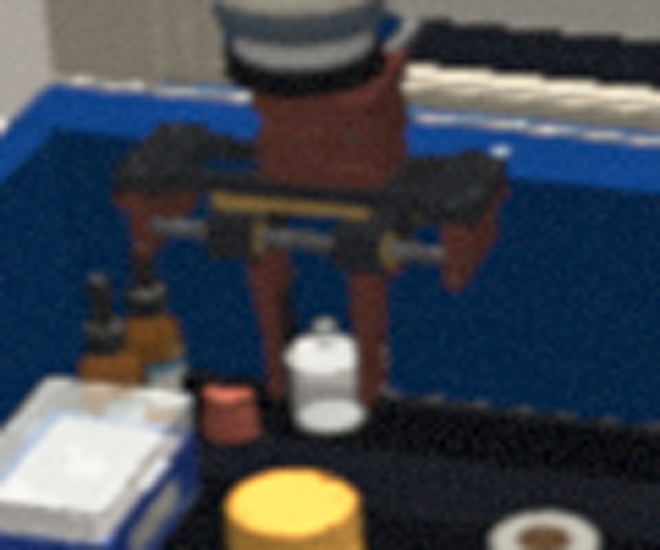

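>>> {"method": "move_arm", "body": {
  "deltas": [
    [8, -8, -20, 0, 0, 0],
    [24, -26, -8, 0, 0, 0],
    [26, -28, 0, 0, 0, 0],
    [26, -28, 0, 0, 0, 0],
    [26, -28, 0, 0, 0, 0]
  ]
}}

```text
t: 16.72
ee_pos: [544.7, 115.5, 133.7]
orientation: [2.221, 2.201, 0.024]
ft_force: [0.3, -0.2, 0.2]
width: 35.4
```

```bash
python3 g.py 422 222.5 115 0
```

```text
t 16.72 pos [544.7 115.5 133.7] jaw -0.5 d [ 105.8 -124.1   16.1] rot [ 0.022 -0.    -0.009] rows 4.0 F [ 0.3 -0.2  0.2] w 35.4 j6 0.2
```

>>> {"method": "move_arm", "body": {
  "deltas": [
    [26, -30, 3, 0.008, 0, 0],
    [26, -30, 3, 0.008, 0, 0],
    [24, -28, 4, 0, 0, 0],
    [16, -20, 4, 0, 0, 0],
    [8, -8, 0, 0, 0, 0]
  ]
}}

```text
t: 17.13
ee_pos: [422.8, 222.7, 124.7]
orientation: [2.226, 2.207, 0.019]
ft_force: [-0.2, -0.2, 0.3]
width: 35.1
```

>>> {"method": "move_arm", "body": {
  "deltas": [
    [0, 0, 0, 0, 0, 0],
    [0, 0, 0, 0, 0, 0],
    [0, 0, 0, 0, 0, 0]
  ]
}}

```text
t: 17.38
ee_pos: [421.8, 224.7, 127.4]
orientation: [2.22, 2.212, 0.024]
ft_force: [0.8, 0.0, -0.5]
width: 35.0
```

```bash
python3 g.py 422 222.5 70 0
```

```text
t 17.38 pos [421.8 224.7 127.4] jaw -0.2 d [-2.6 -0.8 57.4] rot [ 0.016 -0.005 -0.003] rows 2.0 F [ 0.8  0.  -0.5] w 35.0 j6 0.47
```

>>> {"method": "move_arm", "body": {
  "deltas": [
    [-2, 0, 10, 0.008, 0, 0],
    [0, 0, 16, 0.006, 0, 0],
    [0, 0, 14, 0, 0, 0],
    [0, 0, 6, 0, 0, 0],
    [0, 0, 0, 0, 0, 0]
  ]
}}

```text
t: 17.8
ee_pos: [428.4, 220.5, 80.1]
orientation: [-2.231, -2.211, -0.017]
ft_force: [0.1, -0.3, -0.3]
width: 35.4
```

>>> {"method": "move_arm", "body": {
  "deltas": [
    [0, 0, 0, 0, 0, 0],
    [0, 0, 0, 0, 0, 0]
  ]
}}

```text
t: 17.97
ee_pos: [429.1, 219.4, 79.5]
orientation: [-2.233, -2.208, -0.014]
ft_force: [0.5, -0.3, 0.1]
width: 35.0
```

```bash
python3 g.py 422 222.5 17 0;python3 - <<'E'
from h import *
for n in('side',):
    i=eyes.get_image(n); cv2.imwrite(f'pics/{n}15.png',cv2.resize(i['frame'][180:270,205:295][:,:,::-1],None,fx=6.6,fy=6.6,interpolation=cv2.INTER_CUBIC))
E
python3 g.py 422 222.5 17 0
```

```text
t 17.97 pos [429.1 219.4  79.5] jaw -0.6 d [ 2.6 -7.5 62.5] rot [ 0.005 -0.007 -0.011] rows 2.0 F [ 0.5 -0.3  0.1] w 35.0 j6 0.45
t 18.02 pos [429.2 219.5  79.7] jaw -0.6 d [ 2.5 -7.6 62.6] rot [ 0.006 -0.008 -0.011] rows 2.0 F [-0.2 -0.4 -0.8] w 35.0 j6 0.45
```

View pics/side15.png

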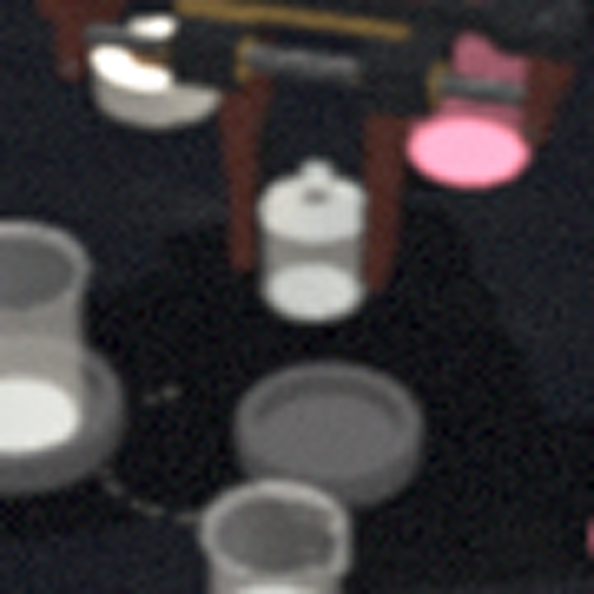

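```bash
python3 ca.py 205 180 6.6 313 290 67; python3 ca.py 205 180 6.6 330 427 15;python3 ca.py 205 180 6.6 330 420 15
```

```text
[428.4 219.1  67. ]
[419.4 228.3  15. ]
[420.2 224.4  15. ]
```

>>> {"method": "move_arm", "body": {
  "deltas": [
    [3, -6, 5, 0, 0, -0.005],
    [1, -1, 10, 0, 0, 0],
    [0, 0, 12, 0, 0, 0],
    [0, 0, 6, 0, 0, 0],
    [0, 0, 0, 0, 0, 0]
  ]
}}

```text
t: 18.43
ee_pos: [422.8, 225.2, 45.9]
orientation: [2.227, 2.216, 0.022]
ft_force: [0.1, -0.7, -0.9]
width: 34.9
```

```bash
python3 g.py 421.5 223.5 17 0
```

```text
t 18.43 pos [422.8 225.2  45.9] jaw -0.3 d [-2.  -1.6 28.9] rot [ 0.01  -0.01  -0.005] rows 1.0 F [ 0.1 -0.7 -0.9] w 34.9 j6 0.46
```

>>> {"method": "move_arm", "body": {
  "deltas": [
    [-2, -1, 4, 0.005, -0.005, 0],
    [0, 0, 5, 0, 0, 0],
    [0, 0, 5, 0, 0, 0],
    [0, 0, 3, 0, 0, 0],
    [0, 0, 0, 0, 0, 0]
  ]
}}

```text
t: 18.85
ee_pos: [421.7, 223.5, 27.3]
orientation: [2.226, 2.217, 0.01]
ft_force: [-0.3, -0.7, -0.9]
width: 35.2
```

```bash
python3 g.py 421.5 223.5 17 0;python3 - <<'E'
from h import *
for n in('side',):
    i=eyes.get_image(n); cv2.imwrite(f'pics/{n}16.png',cv2.resize(i['frame'][180:270,205:295][:,:,::-1],None,fx=6.6,fy=6.6,interpolation=cv2.INTER_CUBIC))
E
python3 g.py 421.5 223.5 17 0
```

```text
t 18.85 pos [421.7 223.5  27.3] jaw -0.2 d [-0.1 -0.3 10.3] rot [ 0.005 -0.004 -0.004] rows 1.0 F [-0.3 -0.7 -0.9] w 35.2 j6 0.46
t 18.9 pos [421.7 223.5  27.5] jaw -0.2 d [-0.1 -0.3 10.5] rot [ 0.005 -0.004 -0.004] rows 1.0 F [-0.8  0.  -0.3] w 35.3 j6 0.46
```

View pics/side16.png

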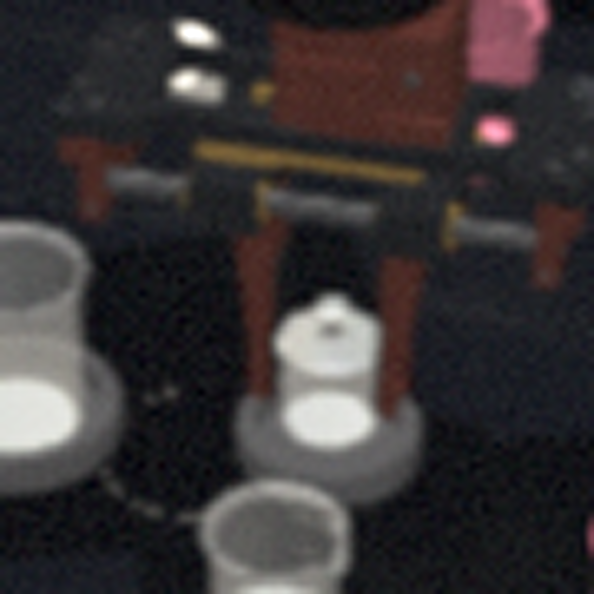

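>>> {"method": "move_arm", "body": {
  "deltas": [
    [0, 0, 4, 0, 0, 0],
    [0, 0, 3, 0, 0, 0],
    [0, 0, 1.5, 0, 0, 0],
    [0, 0, 0, 0, 0, 0]
  ]
}}

```text
t: 19.23
ee_pos: [422.3, 223.7, 18.6]
orientation: [2.226, 2.216, 0.012]
ft_force: [-1.0, 0.0, -0.3]
width: 35.4
```

```bash
python3 g.py 421.5 223.5 17 0
```

```text
t 19.23 pos [422.3 223.7  18.6] jaw -0.3 d [-0.2 -0.8  1.6] rot [ 0.006 -0.005 -0.004] rows 1.0 F [-1.   0.  -0.3] w 35.4 j6 0.46
```

>>> {"method": "move_arm", "body": {
  "deltas": [
    [0, 0, 1, 0, 0, 0],
    [0, 0, 0.8, 0, 0, 0]
  ]
}}

```text
t: 19.4
ee_pos: [422.5, 223.8, 16.8]
orientation: [2.226, 2.216, 0.012]
ft_force: [-1.0, -0.1, -0.5]
width: 35.3
```

```bash
python3 g.py 421.5 223.5 17 0
```

```text
t 19.4 pos [422.5 223.8  16.8] jaw -0.3 d [-0.3 -1.  -0.2] rot [ 0.006 -0.005 -0.004] rows 1.0 F [-1.  -0.1 -0.5] w 35.3 j6 0.46
```

>>> {"method": "move_arm", "body": {
  "deltas": [
    [0, 0, 0.8, 0, 0, 0],
    [0, 0, 0.6, 0, 0, 0]
  ]
}}

```text
t: 19.57
ee_pos: [422.5, 224.0, 16.5]
orientation: [2.226, 2.216, 0.012]
ft_force: [-3.0, -2.0, 11.5]
width: 35.3
```

```bash
python3 g.py 421.5 223.5 17 0
```

```text
t 19.57 pos [422.5 224.   16.5] jaw -0.3 d [-0.5 -1.  -0.5] rot [ 0.006 -0.005 -0.005] rows 1.0 F [-3.  -2.  11.5] w 35.3 j6 0.46
```

>>> {"method": "move_arm", "body": {
  "deltas": [
    [0, 0, 0, 0, 0, 0],
    [0, 0, 0, 0, 0, 0],
    [0, 0, -0.5, 0, 0, 0],
    [0, 0, -0.5, 0, 0, 0],
    [0, 0, 0, 0, 0, 0]
  ],
  "hand": -1
}}

```text
t: 19.98
ee_pos: [423.0, 224.3, 18.2]
orientation: [2.226, 2.216, 0.015]
ft_force: [-0.1, 0.2, -0.0]
width: 65.1
```

>>> {"method": "move_arm", "body": {
  "deltas": [
    [0, 0, -10, 0, 0, 0],
    [0, 0, -25, 0, 0, 0],
    [0, 0, -35, 0, 0, 0],
    [0, 0, -25, 0, 0, 0],
    [0, 0, 0, 0, 0, 0]
  ]
}}

```text
t: 20.4
ee_pos: [420.7, 222.8, 117.0]
orientation: [-2.226, -2.216, -0.006]
ft_force: [0.8, -0.0, 0.3]
width: 87.7
```

```bash
python3 g.py 543.5 340 120 0;python3 - <<'E'
from h import *
for n in('side',):
    i=eyes.get_image(n); cv2.imwrite(f'pics/{n}17.png',cv2.resize(i['frame'][130:280,130:300][:,:,::-1],None,fx=4,fy=4,interpolation=cv2.INTER_CUBIC))
E
```

```text
t 20.4 pos [420.7 222.8 117. ] jaw -0.3 d [117.7 122.2  -2.4] rot [ 0.002 -0.003 -0.005] rows 5.0 F [ 0.8 -0.   0.3] w 87.7 j6 0.46
```

View pics/side17.png

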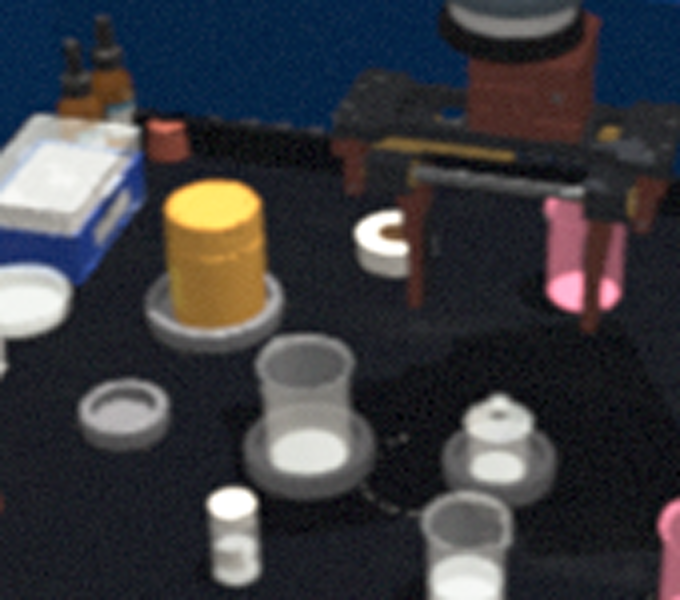

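>>> {"method": "move_arm", "body": {
  "deltas": [
    [15, 15, 0, 0, 0, 0],
    [26, 27, 0, 0, 0, 0],
    [26, 27, 0, 0, 0, 0],
    [22, 23, 0, 0, 0, 0],
    [12, 12, 0, 0, 0, 0]
  ]
}}

```text
t: 20.87
ee_pos: [522.3, 322.3, 112.8]
orientation: [-2.227, -2.211, 0.008]
ft_force: [-0.2, 0.1, -0.2]
width: 87.9
```

>>> {"method": "move_arm", "body": {
  "deltas": [
    [5, 5, 0, 0, 0, 0],
    [0, 0, 0, 0, 0, 0],
    [0, 0, 0, 0, 0, 0],
    [0, 0, 0, 0, 0, 0]
  ]
}}

```text
t: 21.2
ee_pos: [526.6, 327.8, 108.3]
orientation: [-2.224, -2.212, 0.016]
ft_force: [-0.1, 0.5, 0.8]
width: 87.8
```

```bash
python3 g.py 543.5 340 20 0
```

```text
t 21.2 pos [526.6 327.8 108.3] jaw -0.3 d [12.7 17.7 88.1] rot [-0.01   0.004 -0.006] rows 3.0 F [-0.1  0.5  0.8] w 87.8 j6 0.54
```

>>> {"method": "move_arm", "body": {
  "deltas": [
    [8, 10, 0, -0.005, 0, 0],
    [4, 6, 8, -0.004, 0, 0],
    [0, 1, 12, 0, 0, 0],
    [0, 0, 6, 0, 0, 0],
    [0, 0, 0, 0, 0, 0]
  ]
}}

```text
t: 21.62
ee_pos: [542.7, 337.9, 79.3]
orientation: [2.227, 2.212, -0.009]
ft_force: [-0.6, 0.2, 0.3]
width: 87.8
```

```bash
python3 g.py 543.5 340 20 0;python3 - <<'E'
from h import *
for n in('side',):
    i=eyes.get_image(n); cv2.imwrite(f'pics/{n}18.png',cv2.resize(i['frame'][180:280,130:230][:,:,::-1],None,fx=5.9,fy=5.9,interpolation=cv2.INTER_CUBIC))
E
python3 g.py 543.5 340 20 0
```

```text
t 21.62 pos [542.7 337.9  79.3] jaw -0.4 d [ 2.4  0.9 59.3] rot [-0.002  0.005 -0.007] rows 2.0 F [-0.6  0.2  0.3] w 87.8 j6 0.55
t 21.67 pos [542.7 337.8  79.6] jaw -0.4 d [ 2.5  1.  59.6] rot [-0.003  0.006 -0.007] rows 2.0 F [0.6 0.1 0.9] w 87.2 j6 0.55
```

View pics/side18.png

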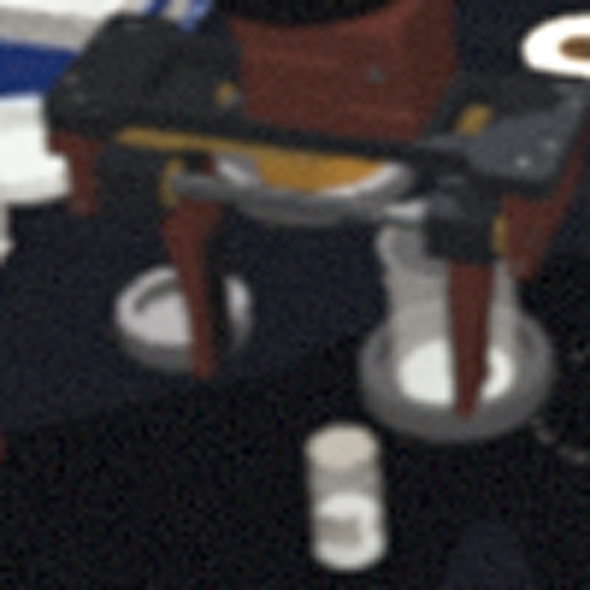

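Fingers straddle the vial; the vial stands still at (345, 500). Descend.

>>> {"method": "move_arm", "body": {
  "deltas": [
    [2, 1, 8, 0, 0.003, 0.005],
    [0, 0, 15, 0, 0, 0],
    [0, 0, 15, 0, 0, 0],
    [0, 0, 7, 0, 0, 0],
    [0, 0, 0, 0, 0, 0]
  ]
}}

```text
t: 22.08
ee_pos: [543.9, 340.0, 32.2]
orientation: [-2.236, -2.206, 0.003]
ft_force: [-0.7, -0.2, 0.4]
width: 88.1
```

```bash
python3 g.py 543.5 340 20 0
```

```text
t 22.08 pos [543.9 340.   32.2] jaw -0.8 d [-0.  -0.4 12.2] rot [-0.002  0.001 -0.013] rows 1.0 F [-0.7 -0.2  0.4] w 88.1 j6 0.55
```

>>> {"method": "move_arm", "body": {
  "deltas": [
    [0, 0, 6, 0, 0, 0],
    [0, 0, 4, 0, 0, 0],
    [0, 0, 1, 0, 0, 0],
    [0, 0, 0, 0, 0, 0]
  ]
}}

```text
t: 22.42
ee_pos: [544.3, 340.3, 20.9]
orientation: [-2.236, -2.206, 0.002]
ft_force: [0.1, -0.4, 0.3]
width: 88.0
```

>>> {"method": "move_arm", "body": {
  "deltas": [
    [0, 0, 0, 0, 0, 0],
    [0, 0, 0, 0, 0, 0],
    [0, 0, 0, 0, 0, 0],
    [0, 0, 0, 0, 0, 0],
    [0, 0, 0, 0, 0, 0]
  ],
  "hand": 1
}}

```text
t: 22.83
ee_pos: [545.4, 340.9, 22.7]
orientation: [2.236, 2.206, 0.003]
ft_force: [0.1, 0.2, 0.4]
width: 58.3
```

```bash
python3 g.py 543.5 340 20 0
python3 - <<'E'
from h import *
for n in('side',):
    i=eyes.get_image(n); cv2.imwrite(f'pics/{n}19.png',cv2.resize(i['frame'][180:280,130:230][:,:,::-1],None,fx=5.9,fy=5.9,interpolation=cv2.INTER_CUBIC))
E
```

```text
t 22.83 pos [545.4 340.9  22.7] jaw -0.8 d [-1.  -1.8  2.7] rot [ 0.002 -0.001 -0.014] rows 1.0 F [0.1 0.2 0.4] w 58.3 j6 0.55
```

View pics/side19.png

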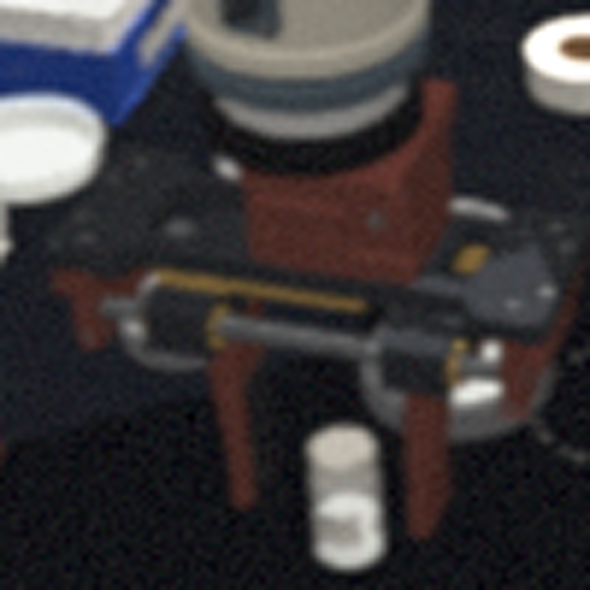

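```bash
for a in "242 508 22.7" "425 538 22.7" "333 518 22.7" "343 444 50" "348 536 1.5"; do python3 ca.py 130 180 5.9 $a; done
```

```text
[579.3 352.6  22.7]
[509.  352.5  22.7]
[545.  350.   22.7]
[543.  339.9  50. ]
[545.4 335.8   1.5]
```

>>> {"method": "move_arm", "body": {
  "deltas": [
    [-1, -1, 1, 0, 0, 0],
    [0, 0, 0, 0, 0, 0],
    [0, 0, 0, 0, 0, 0],
    [0, 0, 0, 0, 0, 0],
    [0, 0, 0, 0, 0, 0]
  ]
}}

```text
t: 23.3
ee_pos: [544.3, 339.9, 21.8]
orientation: [2.236, 2.206, 0.003]
ft_force: [-0.2, -0.2, -0.4]
width: 24.7
```

>>> {"method": "move_arm", "body": {
  "deltas": [
    [0, 0, 0, 0, 0, 0],
    [0, 0, 0, 0, 0, 0],
    [0, 0, 0, 0, 0, 0]
  ]
}}

```text
t: 23.55
ee_pos: [544.3, 339.9, 21.8]
orientation: [2.236, 2.206, 0.003]
ft_force: [-0.6, 0.4, -0.7]
width: 24.4
```

```bash
python3 g.py 652 230.5 70 0
```

```text
t 23.55 pos [544.3 339.9  21.8] jaw -0.8 d [-107.9  109.3  -48.1] rot [ 0.002 -0.001 -0.014] rows 4.0 F [-0.6  0.4 -0.7] w 24.4 j6 0.55
```

>>> {"method": "move_arm", "body": {
  "deltas": [
    [0, 0, -8, 0, 0, 0],
    [0, 0, -20, 0, 0, 0],
    [0, 0, -30, 0, 0, 0],
    [-10, 10, -20, 0, 0, 0],
    [-22, 22, 0, 0, 0, 0]
  ]
}}

```text
t: 23.97
ee_pos: [571.7, 309.0, 102.2]
orientation: [-2.23, -2.21, 0.007]
ft_force: [1.8, 0.4, -0.8]
width: 24.2
```

```bash
python3 g.py 652 230.5 90 0
```

```text
t 23.97 pos [571.7 309.  102.2] jaw -0.5 d [-77.8  81.   12. ] rot [-0.004  0.002 -0.009] rows 3.0 F [ 1.8  0.4 -0.8] w 24.2 j6 0.49
```

>>> {"method": "move_arm", "body": {
  "deltas": [
    [-22, 22, 0, 0, 0, 0],
    [-22, 22, 2, 0, 0, 0],
    [-16, 18, 2, 0, 0, 0],
    [-8, 10, 2, 0, 0, 0],
    [-3, 4, 0, 0, 0, 0]
  ]
}}

```text
t: 24.38
ee_pos: [654.2, 233.2, 103.1]
orientation: [2.229, 2.21, 0.006]
ft_force: [0.0, 0.5, -0.4]
width: 24.7
```

>>> {"method": "move_arm", "body": {
  "deltas": [
    [0, 0, 0, 0, 0, 0],
    [0, 0, 0, 0, 0, 0],
    [0, 0, 0, 0, 0, 0]
  ]
}}

```text
t: 24.63
ee_pos: [653.5, 233.6, 103.1]
orientation: [2.231, 2.21, 0.005]
ft_force: [0.4, 0.4, -0.5]
width: 24.2
```

```bash
python3 g.py 652 230.5 70 0
```

```text
t 24.63 pos [653.5 233.6 103.1] jaw -0.6 d [-3.2 -1.5 33.1] rot [ 0.003 -0.001 -0.01 ] rows 1.0 F [ 0.4  0.4 -0.5] w 24.2 j6 0.34
```

>>> {"method": "move_arm", "body": {
  "deltas": [
    [-2, -1, 8, 0, 0, 0],
    [-1, 0, 14, 0, 0, 0],
    [0, 0, 10, 0, 0, 0],
    [0, 0, 3, 0, 0, 0],
    [0, 0, 0, 0, 0, 0]
  ]
}}

```text
t: 25.05
ee_pos: [648.6, 233.8, 63.6]
orientation: [-2.227, -2.216, -0.001]
ft_force: [0.0, -0.8, 0.2]
width: 24.4
```

```bash
python3 g.py 652 230.5 25 0
python3 - <<'E'
from h import *
for n in('side',):
    i=eyes.get_image(n); cv2.imwrite(f'pics/{n}20.png',cv2.resize(i['frame'][165:255,125:215][:,:,::-1],None,fx=6.6,fy=6.6,interpolation=cv2.INTER_CUBIC))
E
python3 g.py 652 230.5 25 0
```

```text
t 25.05 pos [648.6 233.8  63.6] jaw -0.3 d [-3.3  3.4 38.6] rot [ 0.    -0.001 -0.005] rows 1.0 F [ 0.  -0.8  0.2] w 24.4 j6 0.33
t 25.1 pos [648.5 233.8  63.7] jaw -0.3 d [-3.3  3.5 38.7] rot [-0.    -0.001 -0.005] rows 1.0 F [ 0.5 -0.  -0.1] w 24.9 j6 0.33
```

View pics/side20.png

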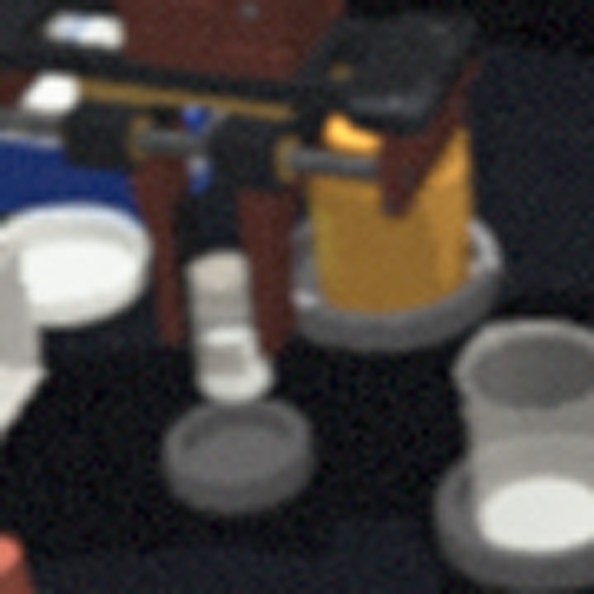

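```bash
python3 ca.py 125 165 6.6 235 373 43; python3 ca.py 125 165 6.6 238 450 15;  python3 ca.py 125 165 6.6 238 443 15
```

```text
[650.4 229.4  43. ]
[648.3 238.3  15. ]
[649.9 234.3  15. ]
```

>>> {"method": "move_arm", "body": {
  "deltas": [
    [0, 2, 6, 0, 0, 0],
    [0, 0, 10, 0, 0, 0],
    [0, 0, 8, 0, 0, 0],
    [0, 0, 4, 0, 0, 0],
    [0, 0, 0, 0, 0, 0]
  ]
}}

```text
t: 25.52
ee_pos: [651.2, 234.1, 32.9]
orientation: [-2.227, -2.216, -0.002]
ft_force: [-0.1, 1.2, 0.9]
width: 24.4
```

```bash
python3 g.py 650.5 233.5 25 0
python3 - <<'E'
from h import *
for n in('side',):
    i=eyes.get_image(n); cv2.imwrite(f'pics/{n}21.png',cv2.resize(i['frame'][165:255,125:215][:,:,::-1],None,fx=6.6,fy=6.6,interpolation=cv2.INTER_CUBIC))
E
python3 g.py 650.5 233.5 25 0
```

```text
t 25.52 pos [651.2 234.1  32.9] jaw -0.3 d [-0.6 -0.7  7.9] rot [ 0.001 -0.001 -0.005] rows 1.0 F [-0.1  1.2  0.9] w 24.4 j6 0.33
t 25.57 pos [651.2 234.1  33.2] jaw -0.3 d [-0.6 -0.7  8.2] rot [ 0.001 -0.001 -0.005] rows 1.0 F [-0.1 -0.1 -0.2] w 24.5 j6 0.33
```

View pics/side21.png

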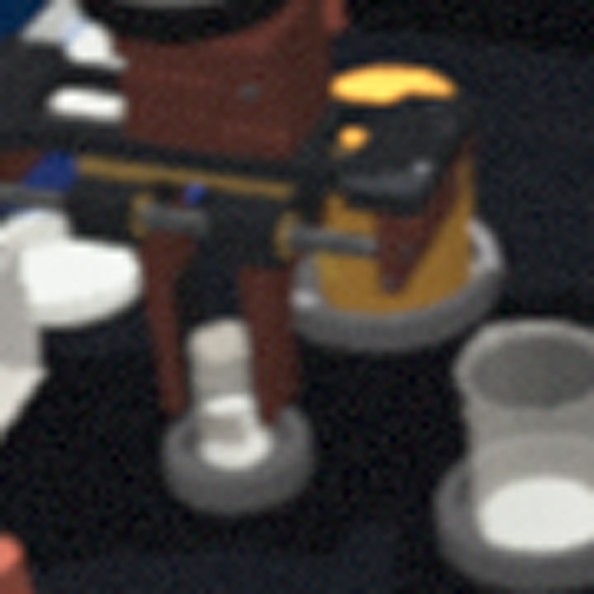

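>>> {"method": "move_arm", "body": {
  "deltas": [
    [0, 0, 4, 0, 0, 0],
    [0, 0, 2, 0, 0, 0],
    [0, 0, 0.5, 0, 0, 0],
    [0, 0, 0, 0, 0, 0]
  ]
}}

```text
t: 25.9
ee_pos: [651.8, 234.1, 26.7]
orientation: [2.227, 2.215, 0.004]
ft_force: [-0.1, -0.7, -0.9]
width: 24.4
```

```bash
python3 g.py 650.5 233.5 25 0
```

```text
t 25.9 pos [651.8 234.1  26.7] jaw -0.3 d [-0.6 -1.3  1.7] rot [ 0.002 -0.001 -0.005] rows 1.0 F [-0.1 -0.7 -0.9] w 24.4 j6 0.33
```

>>> {"method": "move_arm", "body": {
  "deltas": [
    [0, 0, 1, 0, 0, 0],
    [0, 0, 0.8, 0, 0, 0],
    [0, 0, 0.6, 0, 0, 0]
  ]
}}

```text
t: 26.15
ee_pos: [652.4, 234.3, 24.9]
orientation: [2.226, 2.215, 0.005]
ft_force: [-0.6, 0.2, -0.4]
width: 24.2
```

```bash
python3 g.py 650.5 233.5 25 0
```

```text
t 26.15 pos [652.4 234.3  24.9] jaw -0.3 d [-0.8 -1.9 -0.1] rot [ 0.003 -0.002 -0.005] rows 1.0 F [-0.6  0.2 -0.4] w 24.2 j6 0.33
```

>>> {"method": "move_arm", "body": {
  "deltas": [
    [0, 0, 0.6, 0, 0, 0],
    [0, 0, 0.5, 0, 0, 0]
  ]
}}

```text
t: 26.32
ee_pos: [652.4, 234.3, 24.8]
orientation: [2.227, 2.215, 0.005]
ft_force: [-1.6, -0.5, 4.5]
width: 24.6
```

```bash
python3 g.py 650.5 233.5 25 0
```

```text
t 26.32 pos [652.4 234.3  24.8] jaw -0.3 d [-0.9 -1.9 -0.2] rot [ 0.003 -0.002 -0.005] rows 1.0 F [-1.6 -0.5  4.5] w 24.6 j6 0.33
```

Floor contact at the expected height. Release, then lift away.

>>> {"method": "move_arm", "body": {
  "deltas": [
    [0, 0, 0, 0, 0, 0],
    [0, 0, 0, 0, 0, 0],
    [0, 0, 0, 0, 0, 0],
    [0, 0, 0, 0, 0, 0],
    [0, 0, 0, 0, 0, 0]
  ],
  "hand": -1
}}

```text
t: 26.73
ee_pos: [652.8, 234.5, 24.8]
orientation: [2.226, 2.215, 0.007]
ft_force: [-0.1, -0.2, -0.1]
width: 53.8
```

>>> {"method": "move_arm", "body": {
  "deltas": [
    [0, 0, -10, 0, 0, 0],
    [0, 0, -25, 0, 0, 0],
    [0, 0, -35, 0, 0, 0],
    [0, 0, -40, 0, 0, 0],
    [0, 0, -40, 0, 0, 0]
  ]
}}

```text
t: 27.15
ee_pos: [645.7, 231.9, 170.2]
orientation: [-2.222, -2.21, 0.023]
ft_force: [-0.0, -0.2, -0.8]
width: 86.8
```

>>> {"method": "move_arm", "body": {
  "deltas": [
    [0, 0, -40, 0, 0, 0],
    [0, 0, -30, 0, 0, 0],
    [0, -30, 0, 0, 0, 0],
    [0, -40, 0, 0, 0, 0],
    [0, -40, 0, 0, 0, 0]
  ]
}}

```text
t: 27.57
ee_pos: [545.2, 234.4, 260.4]
orientation: [2.228, 2.209, 0.016]
ft_force: [0.9, -0.2, 0.4]
width: 87.8
```

>>> {"method": "move_arm", "body": {
  "deltas": [
    [10, -38, 0, 0, 0, 0],
    [10, -38, 0, 0, 0, 0],
    [10, -38, 0, 0, 0, 0],
    [5, -20, 0, 0, 0, 0],
    [0, 0, 0, 0, 0, 0]
  ]
}}

```text
t: 27.98
ee_pos: [399.6, 269.4, 263.3]
orientation: [2.229, 2.208, 0.022]
ft_force: [0.4, -0.7, -0.1]
width: 88.0
```

```bash
python3 - <<'E'
from m import *
for n in('side','top'):
    i=eyes.get_image(n); pickle.dump(i,open(n+'F.pkl','wb'))
    cv2.imwrite(f'pics/{n}22.png',cv2.resize(i['frame'][85:285,110:320][:,:,::-1],None,fx=2.9,fy=2.9,interpolation=cv2.INTER_CUBIC))
E
python3 g.py 421.5 223.5 17 0
```

```text
t 28.08 pos [403.  269.5 263.7] jaw -0.6 d [-47.6  15.1 246.6] rot [ 0.016 -0.007 -0.01 ] rows 7.0 F [-0.9  0.6  0.6] w 87.5 j6 0.58
```

View pics/side22.png

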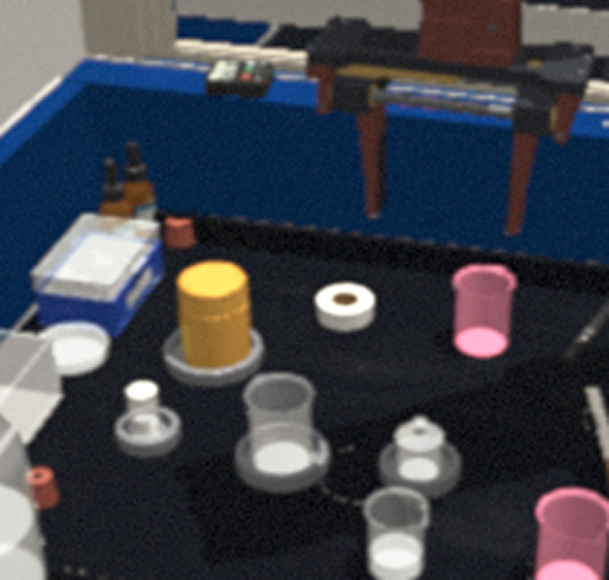

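View pics/top22.png

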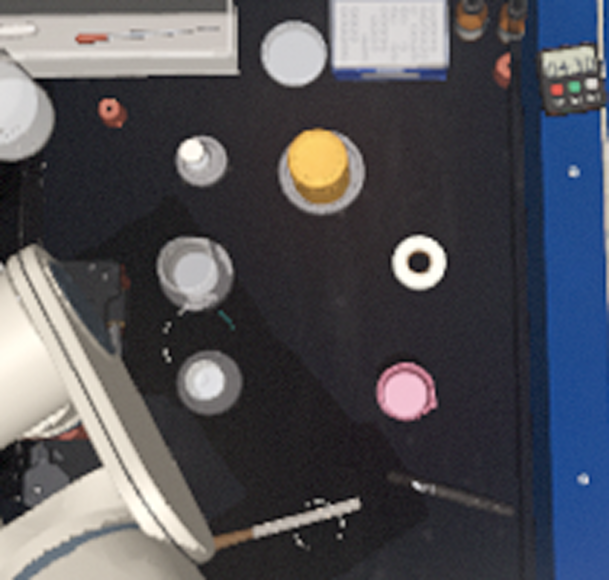

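>>> {"method": "move_arm", "body": {
  "deltas": [
    [0, 0, 0, 0, 0, 0],
    [0, 0, 0, 0, 0, 0],
    [0, 0, 0, 0, 0, 0]
  ]
}}

```text
t: 28.33
ee_pos: [406.9, 269.5, 264.8]
orientation: [2.229, 2.203, 0.03]
ft_force: [1.2, 0.5, 0.1]
width: 87.7
```

Run:
```python
from h import *
import pickle
a=pickle.load(open('side0.pkl','rb'))['frame'].astype(int);b=pickle.load(open('sideF.pkl','rb'))['frame'].astype(int)
for n,(x0,y0,x1,y1) in dict(small_beaker=(230,250,265,292),tape=(235,180,242,200)).items(): print(n,np.abs(a-b)[y0:y1,x0:x1].mean().round(1))
o=ctrl.get_obs();print(o['t'],o['ee_pos'],o['ft_force'],np.abs(o['qvel']).max())
print(ctrl.close_job())
```

```text
small_beaker 7.2
tape 5.8
28.3333 [406.92171307 269.52366351 264.7568663 ] [1.17138119 0.47298084 0.0815189 ] 0.020335252341084423
the job is handed in; nothing more can be done
None
```

I put the jar, the larger beaker, the weighing bottle and the vial into their stands in that order. I lowered each until the wrist felt the floor contact (about 5–12 N), then let go, and handed the job in at 28.3 s.

The last side and top pictures show all four upright inside their collars. They also show the smaller beaker (side view only; the arm hid it from the top) and the tape roll where they stood, and the gripper clear at about z = 265 mm.

Some things did not go cleanly:
- **Jar grip:** the arm drifted up about 7 mm while closing, so I opened and gripped again lower, which shifted the jar a few millimetres before the lift.
- **Jar placing:** it touched the collar lightly (about 4 N) and I re-centred it before setting it down.
- **Measurements:** the side and top views disagreed by up to about 6 mm in y for some points. I took the stand centres mainly from the top view and checked each fit in the side picture before letting go.

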